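Tighten the strap clamp on the axe head

ROBOT

A 6-joint arm with a two-finger parallel gripper is mounted at the origin on the work surface. World frame = base frame: x ahead of the robot, y to its left, z up, the work surface at z = 0. Lengths are in m, angles in rad, forces in N, time in s.
With the tool pointing down it reaches from about 0.375 to 0.9 m from the base axis. Payload 3.1 kg.
Tool frame: the origin (TCP) lies at the very end of the fingers, on their centre line; the grasp point (between the pads) lies 19 mm behind it (manip.pinch_z is the distance from the TCP to the grasp point, in m); y points along the fingers, x is the direction in which the jaws open and shut, and the axes are right-handed (so a half turn about y gives the same grasp; the last joint's range is limited). The gripper opens to 85 mm and grips with 20 to 120 N. Pads are 22 mm wide; open, the fingers measure 114 mm over their backs; the gripper's body (76 mm by 85 mm) begins 54 mm behind the grasp point. The pads swing forward as they close: fully open they stand 13 mm farther back than shut.
Start: joints at [-0.178, 0.527, 1.433, -0, 1.181, -0.178], TCP at [0.625, 0, 0.231] pointing down, gripper open.
Joint ranges: [-3.08, 3.08], [-0.75, 2.2], [0.22, 2.44], [-1.43, 4.57], [0, 2.65], [-2.85, 2.85]. Speed limits (rad/s): [2.79, 2.79, 3.14, 3.14, 3.14, 3.14].

INTERFACE

Orientations are given as a unit quaternion [x, y, z, w].
In Python, from rig import monitor, imaging, job, manip gives the robot as it stands.
- The arm moves only by the shell command python3 -m creep 'ROWS' [FORCE]. ROWS is JSON, a list of rows, each a list of 5 numbers: the shift along the tool's x, y, z in mm, then the turn about the tool's y in degrees, then the closure, from 0 (fully open) to 1 (shut). In form: [[dx, dy, dz, roll, claw], ...]. A call has exactly 5 rows; each row is the pose to reach, as a shift and turn from the pose commanded when the call began, along the tool's axes at that moment; what a row does not reach only later rows make up. A row lasts 1/10 s, in which the tool goes at most 50 mm and 8.59 degrees, less where a joint would pass 70% of its speed; a pose out of reach is approached as far as the arm can. A call with a gripper value outside its range is refused whole. The fingers move at their own pace and stop on an object; FORCE is the grip in N (left out, the last holds). Time passes only in rows, so rows that repeat a pose let the fingers close, or fill a call up. It gives the time, the measured TCP pose, the force and the opening at its end, in the units of the state.
- monitor.observe(): the state, without advancing time (a new reading comes with each control period).
- imaging.get_image(name): name is "scene" or "side" or "wrist"; returns a dict with "frame" (420x560x3 uint8, red, green, blue), "vfov" (degrees; the focal length in pixels is half the picture's height over the tangent of half this angle, whatever the lens; pixels are square), "cx", "cy" (the principal point, pixels), "T" (4x4, takes a point from camera to world coordinates); the wrist camera has in their place "hand_eye" (4x4, takes a point from camera to tool coordinates, whose origin is the TCP and whose axes are the tool frame's). Camera axes: x right, y down, z forward; pixel columns grow to the right and rows downward; lengths in m; the calibration is good to about 2 mm. A picture is of the moment at which its call begins: read the wrist's pose just before it. There is no depth.
- job.job_done(): hands the job in, once; it reports no verdict.
The state is a dict: "time": time; "joint_pos": joint angles; "qd": joint speeds; "joint_torque": joint torques, N m; "position": TCP position; "tool_rot": TCP orientation; "ft_force": force on the tool from outside, world axes, zero at the start; "wrist_torque": the same for the moment, N m; "gripper_width": finger opening in m.
Only numpy, scipy, OpenCV 4.12 (cv2) and the standard library are available. Lean on these libraries where they do the work, as an engineer would, in place of code of your own. Each camera call takes 0.05 s, during which the arm holds its last target.

TASK

Clamp the axe head down for regrinding: take the larger T-handle hex key from the wooden block and, pushing only lightly, feel its tip fully home in the socket of the strap clamp's cap screw before you turn it. Tighten the screw clockwise until it comes up firm, without forcing it further. Then stand the key upright in the block again, leaving the axe head and the small key as they are.

Things in the scene. Friction and masses are not known exactly. Their poses are not given: they have to be found in the camera images.
- key: larger T-handle hex key, black steel, 0.2-0.45 kg, upright in the block. Origin: centre of its flat lower end; z up the shank. Steel hexagon tip 14 mm across flats (corners 16.2), 30 mm long; round shank 17 mm thick to 105 mm; on top the cross bar, 100 mm along x, 18 wide, 105 to 127 mm above the origin. Two corners of the hexagon point along the bar, two flats are parallel to it.
- key_small: smaller T-handle hex key in the other hole, not for this screw: hexagon 10 mm across flats, shank 15 mm thick, cross bar 70 mm long and 18 mm wide, its top 102 mm above its lower end. Origin: centre of the lower end, z up. Leave it alone.
- key_block: wooden block fixed to the bench, 70 (x) by 200 (y) by 60 mm high, with two round blind holes 21 mm wide, chamfered 2 mm, 48 mm deep, at y = -50 and +50 mm on its centre line; their floor is 12 mm above the bench. Two centre punches stand 30 mm out of its top at x = 22 mm, between the holes. Origin: centre of its underside, z up.
- socket (a point): nominal centre of the mouth of the clamp screw's socket, level with the flat top of its grey head (24 mm wide, upright axis), 87 mm above the bench. In its slot the screw may stand up to 2 mm from here along x, either way; y and z are true. Hexagon 14.6 mm across flats, 10 mm deep to a flat floor, 1 mm lead-in. Axes: the plate's (z up), NOT the hexagon's, which stands at any angle.
- cap_screw (a joint): turn of the cap screw in rad, growing as it is tightened (clockwise from above); starts at 0 to 0.45. Turning takes about 0.22 N m until it comes up firm at 1.30, where the torque rises steeply, 0.2 to 0.3 N m per 0.01 rad. Tight: 1.27 or more; beyond 1.34 over-tightened. It stays where it is left; the key has 0.08 rad of play in it either way. It does not tell how the hexagon stands.
- axe_head: steel axe head without handle, 0.95 kg, 182 mm long, 28 mm thick, lying loose on the clamping plate (240 by 170 by 22 mm, fixed to the bench) with the nose of the strap on its cheek; strap top 68 mm above the bench. Origin: centre of its underside; the bit points to -y. Leave it where it lies.
- fixture: clamping plate fixed to the bench, grey iron 240 (x) by 170 (y) by 22 mm, with the whole strap clamp on it: forged strap 140 by 38 mm along x, top 68 mm above the bench, its heel on a small step block at +x, its nose on the axe head at -x, the washer and the cap screw (about 20 mm to +x of the plate's centre). Origin: centre of the plate's underside, z up.
Not all that is in view belongs to the job. Leave any orange, pink or red look-alike of the key alone.

How it is judged:
On the way, in this order (a step that is already met when the one before it is completed fails the run):
1. the key's tip is fully home in the screw's socket (z of key in the frame of socket below -0.0082 m and horizontal distance between key and socket below 0.006 m and angle between key's own z axis and vertical below 0.1 rad), for 0.2 s.
2. the screw is tight, the key still home in it (value of joint cap_screw above 1.27 rad and z of key in the frame of socket below -0.007 m), for 0.2 s.
At the end, for the whole second after the job is handed in: the cap screw is left tight (1.24 rad or more); the larger key stands upright (within 0.13 rad) and at rest in a hole of the block, its end within 6 mm of the hole's floor; the small key stands upright (within 0.15 rad) within 15 mm and the axe head lies within 8 mm of where it was (value of joint cap_screw above 1.24 rad and z of key in the frame of key_block between 0.007 and 0.018 m and horizontal distance between key and key_block below 0.065 m and angle between key's own z axis and vertical below 0.13 rad and linear speed of key below 0.02 m/s and angle between key_small's own z axis and vertical below 0.15 rad and distance of key_small from where it was at the start of the episode below 0.015 m and distance of axe_head from where it was at the start of the episode below 0.008 m); the robot touches nothing.
It fails at once if the screw is turned by a key that is not fully home (end more than 3 mm above the socket's floor) ((velocity of joint cap_screw above 0.3 rad/s or velocity of joint cap_screw below -0.3 rad/s) and z of key in the frame of socket above -0.007 m).
It fails at once if the screw is over-tightened (beyond 1.34 rad) (value of joint cap_screw above 1.34 rad).
It fails at once if the axe head is shifted by more than 8 mm (distance of axe_head from where it was at the start of the episode above 0.008 m).
It fails at once if the key is pressed on the clamp or its screw with more than 25 N while its tip has not entered the socket (end less than 2 mm below the mouth) (contact force between key and fixture above 25 N and z of key in the frame of socket above -0.002 m).
It also fails if it takes over 72 s, if anything falls off the work surface, if the arm or the gripper's body presses on something with over 40 N, if the wrist force passes 120 N, or if a joint passes its speed limit or range.

## Working session

There is one attempt and no reset: what is moved stays moved. The work goes in short steps, Python scripts to look and compute and a shell command to move; the robot and the scene stay as the last step left them, time stands still between calls to the robot, and variables do not carry over. Pictures are saved under pics/ and viewed, and the job is handed in when it is done.

```bash
ls; mkdir -p pics; python3 - <<'E'
from rig import monitor, imaging, job, manip
import cv2,json
s=monitor.observe();print(s)
import numpy as np
for n in ["scene","side","wrist"]:
    d=imaging.get_image(n)
    cv2.imwrite(f"pics/{n}0.png",d["frame"][:,:,::-1])
    print(n,d["vfov"],d["cx"],d["cy"],np.round(d.get("T",d.get("hand_eye")),4).tolist())
print(manip.pinch_z,dir(manip))
E
```

```text
pics
{'time': 0.0, 'joint_pos': array([-1.78484091e-01,  5.28454684e-01,  1.43392360e+00,  1.40877853e-05,
        1.18141170e+00, -1.78486552e-01]), 'qd': array([-0.00013564,  0.00122128, -0.00146345, -0.00077314, -0.00102148,
        0.00070252]), 'joint_torque': array([ 2.50220628e-04, -4.42344439e+01, -1.78024775e+01, -2.06930472e-04,
        8.36740597e-03,  2.24214921e-05]), 'position': array([6.24270025e-01, 1.75026433e-04, 2.30333915e-01]), 'tool_rot': array([-0.7069639 ,  0.00076474,  0.00076269,  0.70724881]), 'ft_force': array([0.47005288, 0.579457  , 0.06126061]), 'wrist_torque': array([0.01186053, 0.04710295, 0.02122963]), 'gripper_width': 0.08567630160252032}
scene 47.78753397476976 280.646826932235 206.56069948588436 [[0.2058, 0.7164, -0.6666, 1.322], [0.9786, -0.1536, 0.1371, -0.3536], [-0.0042, -0.6805, -0.7327, 0.9964], [0.0, 0.0, 0.0, 1.0]]
side 53.81239626028126 279.33889355808054 209.99929348980953 [[0.8891, -0.2486, 0.3844, 0.0658], [-0.4571, -0.4344, 0.7762, -1.0242], [-0.0259, -0.8658, -0.4998, 0.6243], [0.0, 0.0, 0.0, 1.0]]
wrist 66.85979336443253 281.34527137981985 213.62353795154297 [[1.0, -0.0002, -0.0003, -0.0007], [0.0002, -0.2626, 0.9649, -0.1432], [-0.0003, -0.9649, -0.2626, 0.067], [0.0, 0.0, 0.0, 1.0]]
0.0187 ['IKError', '__class__', '__delattr__', '__dict__', '__dir__', '__doc__', '__eq__', '__format__', '__ge__', '__getattribute__', '__getstate__', '__gt__', '__hash__', '__init__', '__init_subclass__', '__le__', '__lt__', '__module__', '__ne__', '__new__', '__reduce__', '__reduce_ex__', '__repr__', '__setattr__', '__sizeof__', '__str__', '__subclasshook__', '__weakref__', 'pinch_z']
```

View pics/scene0.png

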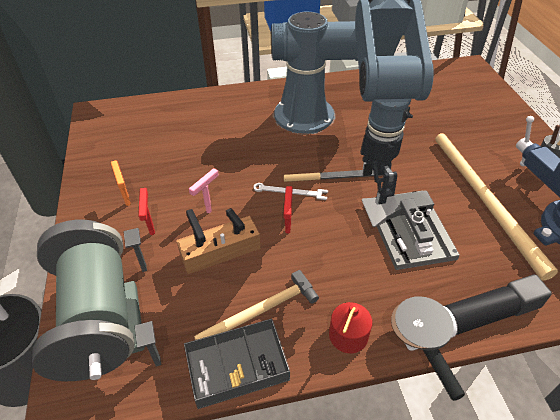

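View pics/side0.png

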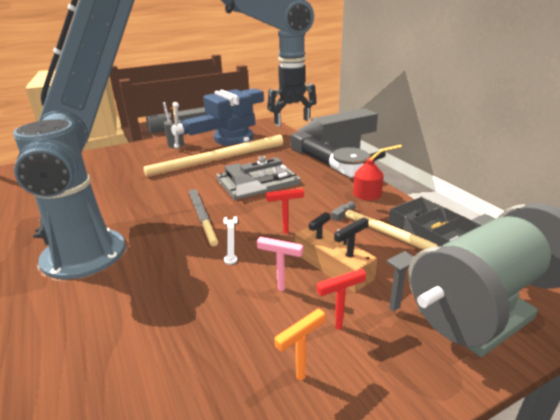

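View pics/wrist0.png

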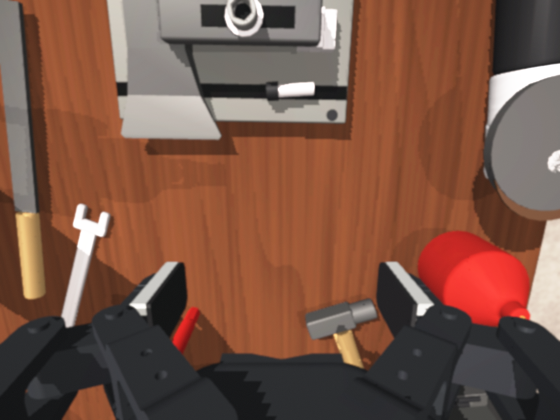

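```bash
cat > h.py <<'E'
from rig import monitor, imaging, job, manip
import cv2,numpy as np
from scipy.spatial.transform import Rotation as R
from scipy.optimize import least_squares
def state():
    return monitor.observe()
def cam(n,save=None):
    s=monitor.observe(); d=imaging.get_image(n)
    if save: cv2.imwrite(f"pics/{save}.png",d["frame"][:,:,::-1])
    if "T" in d: T=d["T"]
    else:
        W=np.eye(4);W[:3,:3]=R.from_quat(s["tool_rot"]).as_matrix();W[:3,3]=s["position"];T=W@d["hand_eye"]
    d["W"]=np.array(T); d["f"]=d["frame"].shape[0]/2/np.tan(np.radians(d["vfov"]/2)); return d
def ray(d,u,v):
    r=d["W"][:3,:3]@np.array([(u-d["cx"])/d["f"],(v-d["cy"])/d["f"],1]);return d["W"][:3,3],r
def onz(d,u,v,z):
    o,r=ray(d,u,v);return o+r*(z-o[2])/r[2]
def proj(d,P):
    P=np.atleast_2d(P); c=(P-d["W"][:3,3])@d["W"][:3,:3]
    return np.c_[d["cx"]+d["f"]*c[:,0]/c[:,2],d["cy"]+d["f"]*c[:,1]/c[:,2]]
def crop(d,u0,v0,u1,v1,k,name):
    cv2.imwrite(f"pics/{name}.png",cv2.resize(np.ascontiguousarray(d["frame"][v0:v1,u0:u1,::-1]),None,fx=k,fy=k,interpolation=cv2.INTER_CUBIC))
E
python3 - <<'E'
from h import *
d=cam("scene"); crop(d,165,160,275,280,5,"c_scene")
for n,u,v,z in [("ka",195,227,.139),("kb",236,218,.114),("ka bar ends",189,211,.139),("",202,243,.139),("kb ends",228,210,.114),("",244,230,.114),("socket",418,214,.087)]: print(n,onz(d,u,v,z).round(4))
d=cam("side"); crop(d,290,190,390,290,6,"c_side")
for n,u,v,z in [("ka",350,238,.139),("kb",320,224,.114),("socket",263,158,.087)]: print(n,onz(d,u,v,z).round(4))
print(state()["time"])
E
```

```text
ka [ 0.5642 -0.4058  0.139 ]
kb [ 0.534  -0.3051  0.114 ]
ka bar ends [ 0.5095 -0.4158  0.139 ]
 [ 0.6162 -0.3942  0.139 ]
kb ends [ 0.503 -0.321  0.114]
 [ 0.5767 -0.2916  0.114 ]
socket [0.5945 0.1571 0.087 ]
ka [ 0.5137 -0.4476  0.139 ]
kb [ 0.5106 -0.3364  0.114 ]
socket [0.5901 0.1452 0.087 ]
0.25
```

View pics/c_scene.png

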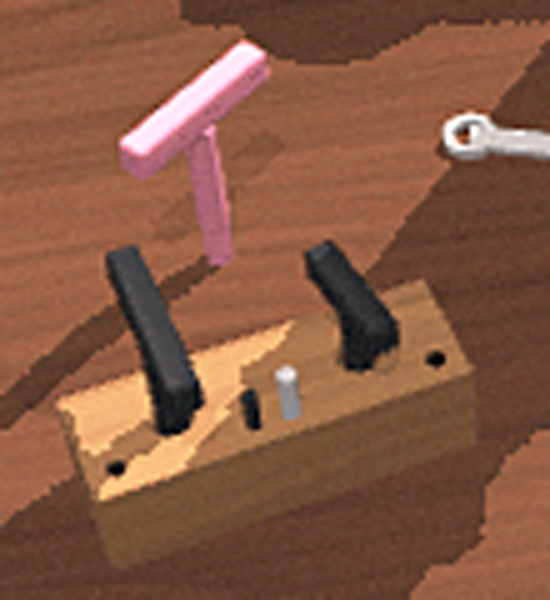

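View pics/c_side.png

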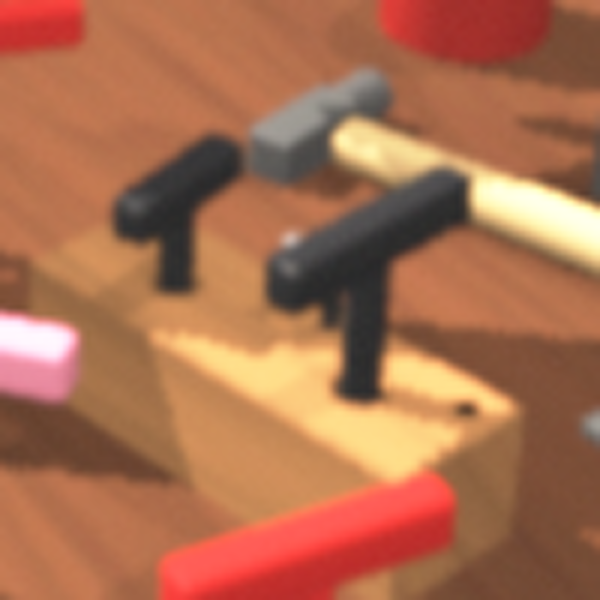

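```bash
cat >> h.py <<'E'
def rz(a): return np.array([[np.cos(a),-np.sin(a),0],[np.sin(a),np.cos(a),0],[0,0,1]])
def fit(obs,x0,zfix):
    # obs: list (d, pts3d local, pix)
    def f(p):
        return np.concatenate([(proj(d,np.array(L)@rz(p[2]).T+[p[0],p[1],zfix])-np.array(u)).ravel() for d,L,u in obs])
    s=least_squares(f,x0,loss='soft_l1',f_scale=1.5); return s.x,f(s.x)
E
python3 - <<'E'
from h import *
d=cam("scene"); e=cam("side")
S=lambda a:np.array(a)/5+[165,160]-.4
T=lambda a:np.array(a)/6+[290,190]-.4
c=lambda sx,sy,z:[sx*.035,sy*.1,z]
p,r=fit([(d,[c(-1,-1,.06),c(-1,1,.06),c(1,1,.06),c(1,-1,.06),c(1,-1,0),c(1,1,0)],S([(60,400),(425,282),(473,370),(100,500),(118,568),(472,440)])),(e,[c(-1,1,.06),c(1,-1,.06)],T([(35,262),(520,408)]))],[.54,-.36,.0],0)
print("block",p,r.round(1))
for y in(-.05,.05): print(rz(p[2])@[0,y,0]+[p[0],p[1],0])
E
```

```text
block [ 0.53809416 -0.35595337  0.21556518] [-0.5 -0.4 -0.2 -1.   0.3 -0.1 -0.7 -0.  -0.7  0.5  1.3  0.3 -0.7 -1.
  0.5 -0.5]
[ 0.54878914 -0.40479615  0.        ]
[ 0.52739918 -0.30711059  0.        ]
```

```bash
python3 -m creep '[[-8,0,-45,0,0],[-16,0,-90,0,0],[-24,0,-135,0,0],[-32,0,-180,0,0],[-40,0,-225,0,0]]'; python3 -m creep '[[-8,0,-45,0,0],[-16,0,-90,0,0],[-24,0,-135,0,0],[-32,0,-180,0,0],[-35,0,-225,0,0]]'; python3 -m creep '[[0,0,0,0,0],[0,0,0,0,0],[0,0,0,0,0],[0,0,0,0,0],[0,0,0,0,0]]'
python3 - <<'E'
from h import *
d=cam("wrist","w1"); print(state()["position"],state()["joint_pos"],state()["time"])
E
```

```text
time: 0.85
position: [0.5845, -0.2266, 0.2314]
tool_rot: [0.707, 0.0, 0.0, -0.707]
ft_force: [0.2, 0.4, 0.4]
gripper_width: 0.0856
time: 1.35
position: [0.5489, -0.4517, 0.2313]
tool_rot: [-0.707, 0.0, -0.0, 0.707]
ft_force: [0.7, -0.7, -0.2]
gripper_width: 0.0853
time: 1.85
position: [0.5505, -0.4485, 0.2316]
tool_rot: [-0.707, -0.001, 0.001, 0.707]
ft_force: [0.1, 0.0, -0.6]
gripper_width: 0.0854
[ 0.55049822 -0.44865634  0.23161286] [-8.40783908e-01  6.47448069e-01  1.19463387e+00  4.61186666e-05
  1.29955714e+00 -8.42472584e-01] 1.9
```

View pics/w1.png

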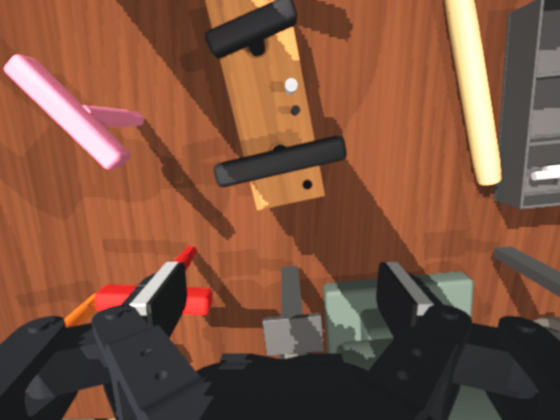

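```bash
python3 - <<'E'
from h import *
d=cam("wrist"); crop(d,200,120,360,220,5,"w1c")
E
```

```text
(no output)
```

View pics/w1c.png

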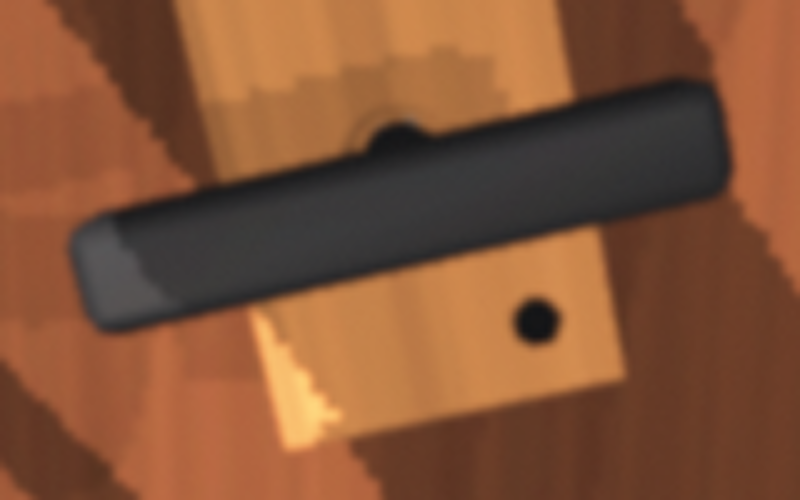

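```bash
python3 - <<'E'
from h import *
d=cam("wrist")
a=[onz(d,200+u/5-.4,120+v/5-.4,.139) for u,v in [(72,230),(102,332),(733,190),(715,80)]]
c=np.mean(a,0);l=(a[0]+a[1])/2;r=(a[2]+a[3])/2
print(c,np.linalg.norm(r-l),np.degrees(np.arctan2(*(r-l)[1::-1])),np.linalg.norm(a[1]-a[0]))
b=[onz(d,200+u/5-.4,120+v/5-.4,.06) for u,v in [(283,452),(626,380)]];v=b[1]-b[0];print(b,np.linalg.norm(v),np.degrees(np.arctan2(v[1],v[0])))
th=np.arctan2(v[1],v[0]);m=(b[0]+b[1])/2; n=np.array([-np.sin(th),np.cos(th)]);print("hole",m[:2]+.05*n, "block",m[:2]+.1*n)
E
```

```text
[ 0.54857001 -0.40640369  0.139     ] 0.09606782273635224 12.867605157971541 0.015670890943978312
[array([ 0.52393624, -0.46385006,  0.06      ]), array([ 0.59351028, -0.44874549,  0.06      ])] 0.07119477020486302 12.248878964880314
hole [ 0.54811533 -0.40743601] block [ 0.5375074  -0.35857425]
```

```bash
python3 -m creep '[[4,0,45,0,0],[8,0,90,0,0],[12,0,135,0,0],[16,0,180,0,0],[20,0,225,0,0]]'; python3 -m creep '[[4,0,45,0,0],[8,0,90,0,0],[12,0,135,0,0],[16,0,180,0,0],[21,0,225,0,0]]'; python3 -m creep '[[0,20,40,0,0],[0,50,80,0,0],[0,80,82,0,0],[0,90,82,0,0],[0,90,82,0,0]]';
python3 - <<'E'
from h import *
state();d=cam("wrist","w2"); print(state()["position"],state()["joint_pos"],state()["time"])
p=proj(d,[.592,.15,.087])[0].astype(int);print(p)
u,v=p; u0=max(u-70,0);v0=max(v-60,0);print(u0,v0);crop(d,u0,v0,u0+140,v0+120,5,"w2c")
E
```

```text
time: 2.5
position: [0.57, -0.223, 0.2316]
tool_rot: [0.707, 0.0, 0.0, -0.707]
ft_force: [0.4, -0.0, 0.7]
gripper_width: 0.0853
time: 3.0
position: [0.5909, 0.0021, 0.2317]
tool_rot: [0.707, 0.0, 0.0, -0.707]
ft_force: [0.9, -0.2, 0.2]
gripper_width: 0.0854
time: 3.5
position: [0.59, 0.082, 0.14]
tool_rot: [0.707, -0.001, -0.001, -0.707]
ft_force: [0.7, 0.2, -0.2]
gripper_width: 0.0856
[0.59122522 0.08145666 0.14138944] [-5.00447202e-02  6.03504246e-01  1.58644697e+00 -2.89522407e-04
  9.51873677e-01 -4.93310538e-02] 3.55
[286 125]
216 65
```

View pics/w2.png

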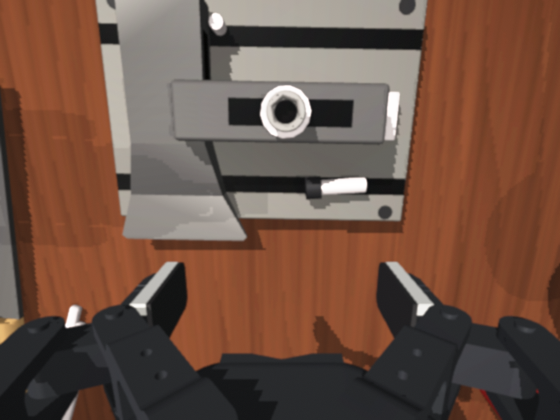

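View pics/w2c.png

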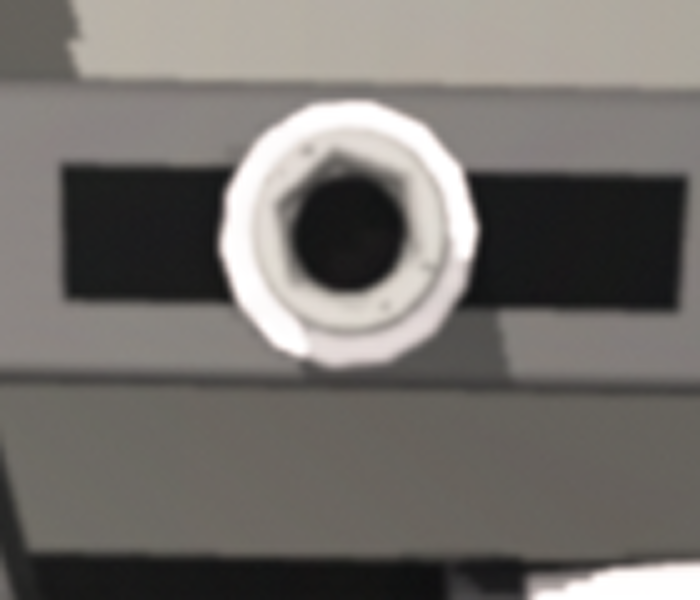

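```bash
python3 - <<'E'
from h import *
d=cam("wrist"); f=d["frame"][88:136,262:310,::-1]
f=cv2.resize(f,None,fx=12,fy=12,interpolation=cv2.INTER_LANCZOS4)
cv2.imwrite("pics/w2d.png",f)
print(onz(d,286-.1,111.2,.087))
E
```

```text
[0.59316715 0.15745137 0.087     ]
```

View pics/w2d.png

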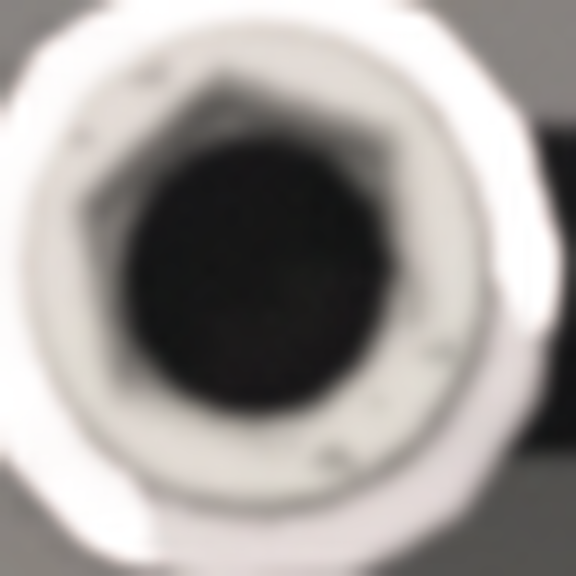

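```bash
python3 - <<'E'
from h import *
s=state();print(s["position"],s["tool_rot"],s["qd"].round(4),s["time"])
d=cam("wrist"); crop(d,255,80,315,140,10,"w2e")
print(onz(d,282.9,109.6,.087))
e=cam("scene");crop(e,380,180,460,260,7,"s2");g=cam("side");crop(g,215,130,315,200,7,"g2")
for c in(e,g):print(proj(c,onz(d,282.9,109.6,.087)))
print(state()["position"])
E
```

```text
[0.59203181 0.08114342 0.14231105] [ 7.07190548e-01  2.73669518e-04  1.09364780e-03 -7.07022105e-01] [-0.0077 -0.0178 -0.0116  0.0012 -0.0016  0.0004] 3.6
[0.59237079 0.15808523 0.087     ]
[[418.01899246 213.34419251]]
[[261.97108818 156.57299723]]
[0.59229778 0.08103156 0.14297267]
```

View pics/w2e.png

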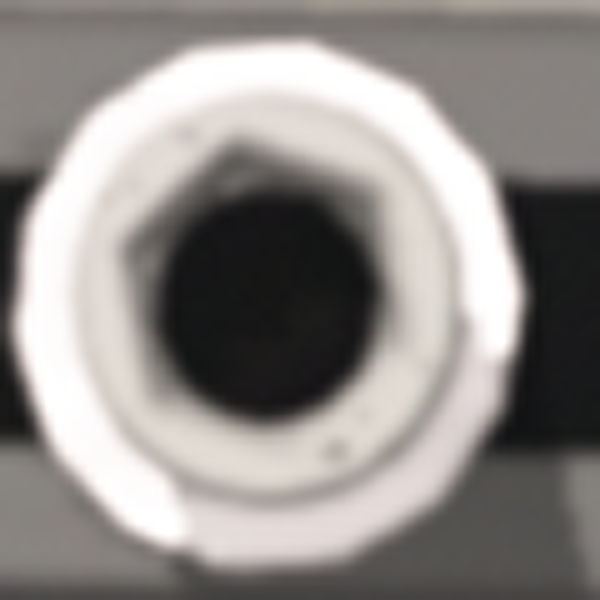

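View pics/s2.png

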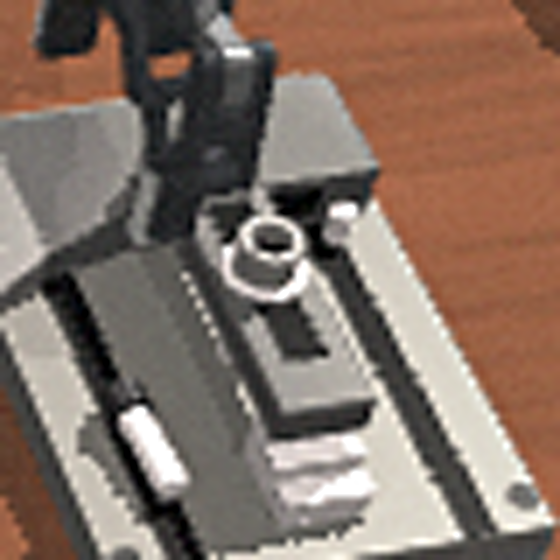

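View pics/g2.png

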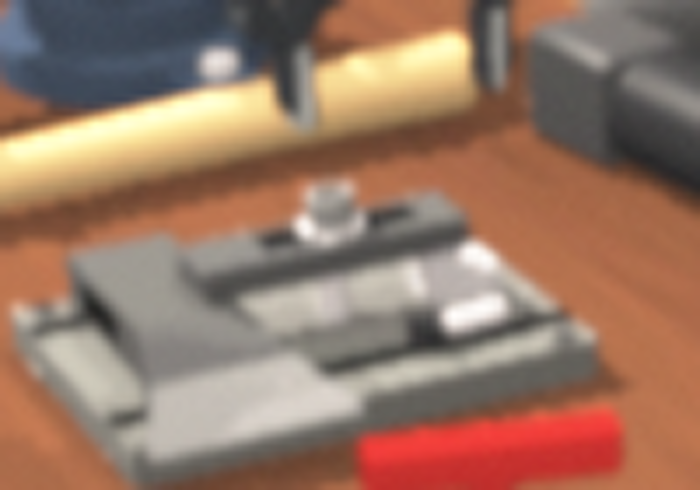

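```bash
python3 - <<'E'
from h import *
s=state();print(s["position"],s["tool_rot"],s["qd"].round(4),s["time"])
d=cam("wrist"); crop(d,255,80,315,140,10,"w2f")
print(proj(d,[.593,.158,.087]), d["W"])
e=cam("scene");g=cam("side");print(onz(e,418.4,213.6,.087),onz(g,261.8,156.4,.087))
print(state()["position"],state()["time"])
E
```

```text
[0.59229778 0.08103156 0.14297267] [ 7.07177898e-01  6.64581127e-04  1.71464811e-03 -7.07033266e-01] [0.0045 0.0007 0.0038 0.0011 0.0001 0.0013] 3.75
[[283.32512446 109.61349487]] [[ 0.99999344 -0.00256471  0.00255795  0.59117698]
 [-0.00180218 -0.96483561 -0.26284786  0.148033  ]
 [ 0.00314213  0.26284153 -0.9648339   0.28611967]
 [ 0.          0.          0.          1.        ]]
[0.59340897 0.15869038 0.087     ] [0.59251201 0.15974014 0.087     ]
[0.59163825 0.08145073 0.1423698 ] 3.9
```

View pics/w2f.png

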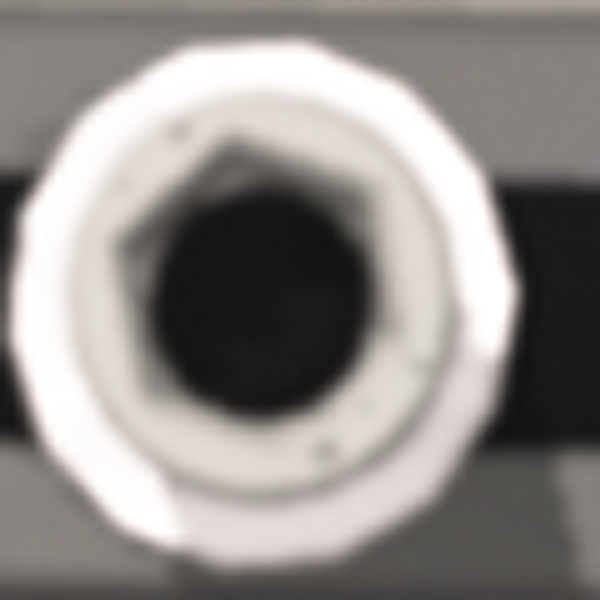

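```bash
python3 -m creep '[[0,-40,-5,0,0],[-6,-80,-40,0,0],[-12,-90,-85,0,0],[-18,-90,-130,0,0],[-24,-90,-175,0,0]]'; python3 -m creep '[[-4,0,-45,0,0],[-8,0,-90,0,0],[-12,0,-135,0,0],[-16,0,-180,0,0],[-18,0,-225,0,0]]'; python3 -m creep '[[0,0,-45,8.5,0],[0,0,-88.4,17,0],[0,10,-88.4,25.5,0],[0,20,-88.4,34,0],[0,32,-88.4,42.5,0]]'; python3 -m creep '[[0,0,0,8.5,0],[0,0,0,17,0],[0,0,0,25.5,0],[0,0,0,34,0],[0,0,0,34.6,0]]'
python3 - <<'E'
from h import *
print(state()["position"],R.from_quat(state()["tool_rot"]).as_euler("ZYX",degrees=True),state()["joint_pos"])
d=cam("wrist","w3");cam("side","g3")
print(state()["position"],R.from_quat(state()["tool_rot"]).as_matrix().round(3))
E
```

```text
time: 4.4
position: [0.5671, -0.0947, 0.233]
tool_rot: [0.707, 0.001, 0.001, -0.707]
ft_force: [0.4, 0.4, 0.8]
gripper_width: 0.0851
time: 4.9
position: [0.5483, -0.32, 0.2319]
tool_rot: [0.707, -0.0, 0.0, -0.707]
ft_force: [1.7, -0.2, -0.4]
gripper_width: 0.0853
time: 5.4
position: [0.5487, -0.4075, 0.1995]
tool_rot: [0.658, -0.258, 0.259, -0.658]
ft_force: [-0.9, 0.1, 0.3]
gripper_width: 0.0853
time: 5.9
position: [0.5488, -0.4066, 0.1997]
tool_rot: [0.553, -0.441, 0.441, -0.553]
ft_force: [-0.4, 0.8, -0.0]
gripper_width: 0.0859
[ 0.54883022 -0.40656368  0.19968936] [-7.71393191e+01 -2.02593055e-02 -8.99871871e+01] [-8.00817871e-01  6.39755955e-01  1.30569577e+00  8.28011895e-06
  1.19572263e+00  5.45514158e-01]
[ 0.54888008 -0.40654393  0.19960162] [[ 0.226  0.     0.974]
 [-0.974 -0.     0.226]
 [ 0.    -1.     0.   ]]
```

View pics/w3.png

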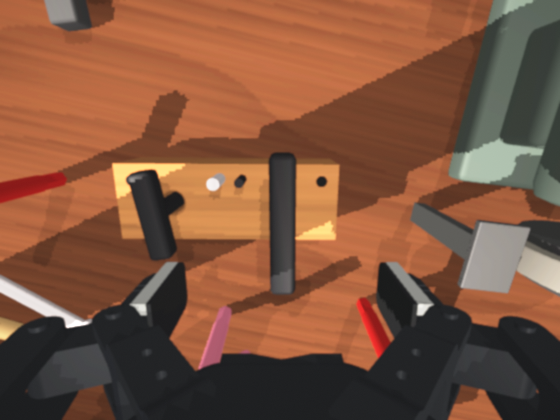

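```bash
python3 - <<'E'
from h import *
d=cam("wrist")
T=R.from_quat(state()["tool_rot"]).as_matrix();p=state()["position"]
for u,v,z in [(282.5,153,.139),(282.5,292,.139),(270,230,.139),(295,230,.139),(176,250,.114),(162,258,.114)]:
    print((u,v),((onz(d,u,v,z)-p)@T*1000).round(1))
E
```

```text
(282.5, 153) [ 0.1 60.5 49.9]
(282.5, 292) [  0.2  60.5 -47.5]
(270, 230) [-8.3 60.5 -1.1]
(295, 230) [ 8.5 60.5 -1.1]
(176, 250) [-81.7  85.5 -25.5]
(162, 258) [-93.1  85.5 -32.1]
```

```bash
python3 -m creep '[[0,30,1,0,0],[0,60,1,0,0],[0,80,1,0,0],[0,91,1,0,0],[0,91,1,0,0]]'; python3 -m creep '[[0,0,0,0,0.2],[0,0,0,0,0.5],[0,0,0,0,0.8],[0,0,0,0,1],[0,0,0,0,1]]' 90;  python3 -m creep '[[0,0,0,0,1],[0,0,0,0,1],[0,0,0,0,1],[0,0,0,0,1],[0,0,0,0,1]]' 90
python3 - <<'E'
from h import *
print(state()["wrist_torque"],state()["position"])
d=cam("side"); crop(d,270,150,400,290,4,"g4");d=cam("wrist","w4")
E
```

```text
time: 6.55
position: [0.5491, -0.4054, 0.1066]
tool_rot: [-0.553, 0.442, -0.439, 0.553]
ft_force: [-0.4, 0.3, -0.2]
gripper_width: 0.086
time: 7.05
position: [0.5504, -0.4066, 0.1094]
tool_rot: [0.553, -0.44, 0.441, -0.553]
ft_force: [-0.0, 0.5, -1.6]
gripper_width: 0.0169
time: 7.55
position: [0.5505, -0.4067, 0.1093]
tool_rot: [0.553, -0.44, 0.441, -0.553]
ft_force: [0.6, -0.2, 5.8]
gripper_width: 0.0164
[0.06685641 0.03215895 0.01293176] [ 0.55046988 -0.40665043  0.10930882]
```

View pics/g4.png

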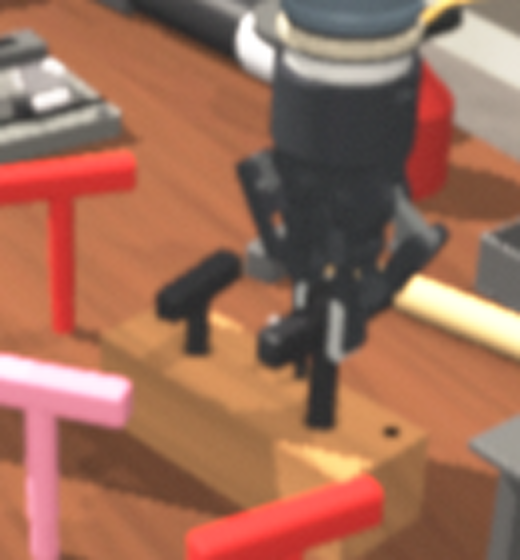

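View pics/w4.png

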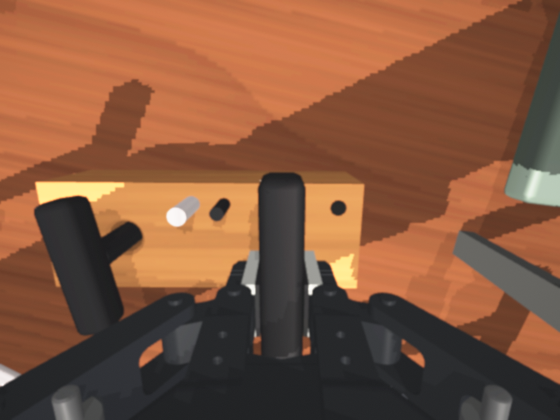

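```bash
python3 -m creep '[[0,-20,0,0,1],[0,-60,0,0,1],[0,-100,0,-7,1],[0,-140,0,-15,1],[0,-160,0,-22,1]]' 90;  python3 -m creep '[[0,0,0,-6.7,1],[0,0,0,-6.7,1],[0,0,0,-6.7,1],[0,0,0,-6.7,1],[0,0,0,-6.7,1]]' 90
python3 - <<'E'
from h import *
s=state();print(s["wrist_torque"],s["position"],R.from_quat(s["tool_rot"]).as_euler("ZYX",degrees=True))
d=cam("side"); crop(d,270,100,400,290,3,"g5");d=cam("wrist","w5")
E
```

```text
time: 8.15
position: [0.5506, -0.4067, 0.2712]
tool_rot: [0.628, -0.324, 0.327, -0.627]
ft_force: [0.4, 0.7, -1.8]
gripper_width: 0.0166
time: 8.65
position: [0.5496, -0.4058, 0.267]
tool_rot: [-0.645, 0.291, -0.289, 0.645]
ft_force: [0.4, 0.4, -2.6]
gripper_width: 0.0168
[-0.01115995  0.01517572 -0.00214926] [ 0.5495806  -0.40576739  0.26695886] [-48.45587747   0.13766579 -90.00667904]
```

View pics/g5.png

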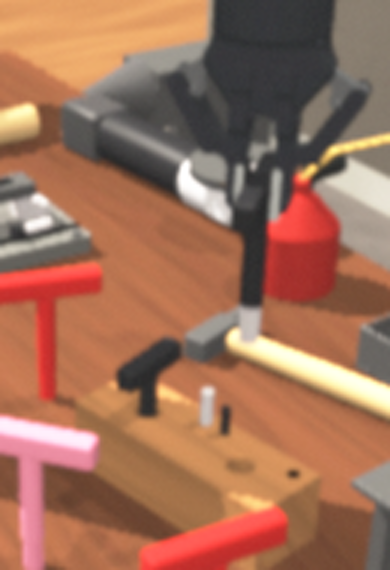

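```bash
python3 -m creep '[[-20,0,21,0,1],[-52,0,54,0,1],[-84,0,87,0,1],[-116,0,120,0,1],[-148,0,153,0,1]]' 90;  python3 -m creep '[[-32,0,33,0,1],[-64,0,66,0,1],[-96,0,99,0,1],[-128,0,132,0,1],[-158,0,163,0,1]]' 90;  python3 -m creep '[[-31,0,32,0,1],[-60,0,62,0,1],[-80,0,82,0,1],[-88,0,91,0,1],[-88,0,91,0,1]]' 90;  python3 -m creep '[[0,20,0,0,1],[0,40,0,0,1],[0,60,0,0,1],[0,70,0,0,1],[0,70,0,0,1]]' 90
python3 - <<'E'
from h import *
s=state();print(s["wrist_torque"],s["position"],R.from_quat(s["tool_rot"]).as_euler("ZYX",degrees=True))
d=cam("side"); crop(d,215,80,315,200,5,"g6");d=cam("scene");crop(d,370,120,470,240,5,"s6");d=cam("wrist","w6")
E
```

```text
time: 9.25
position: [0.566, -0.1923, 0.2683]
tool_rot: [-0.645, 0.29, -0.29, 0.645]
ft_force: [1.2, 0.2, -2.8]
gripper_width: 0.0162
time: 9.75
position: [0.5831, 0.0346, 0.2685]
tool_rot: [-0.645, 0.29, -0.29, 0.645]
ft_force: [0.2, 0.4, -3.4]
gripper_width: 0.0167
time: 10.25
position: [0.5927, 0.16, 0.2682]
tool_rot: [0.645, -0.289, 0.289, -0.645]
ft_force: [-0.2, 0.2, -2.3]
gripper_width: 0.0163
time: 10.75
position: [0.5918, 0.157, 0.1967]
tool_rot: [0.646, -0.292, 0.289, -0.644]
ft_force: [-0.7, -1.0, -3.4]
gripper_width: 0.0168
[-0.02036625  0.06200357 -0.01083005] [0.59179376 0.15704261 0.19670525] [-48.50353101   0.11274629 -90.20102094]
```

View pics/g6.png

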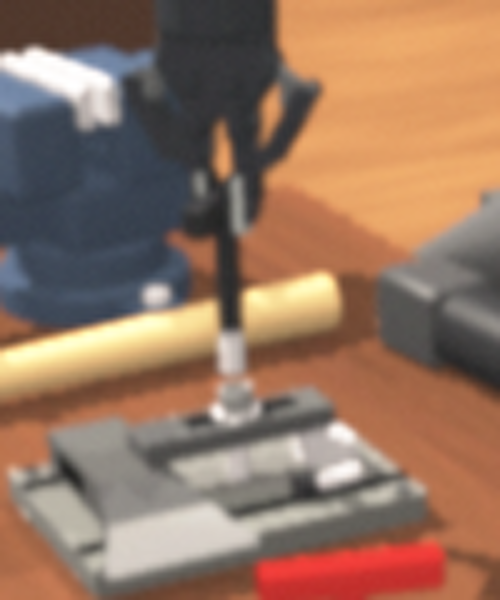

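View pics/s6.png

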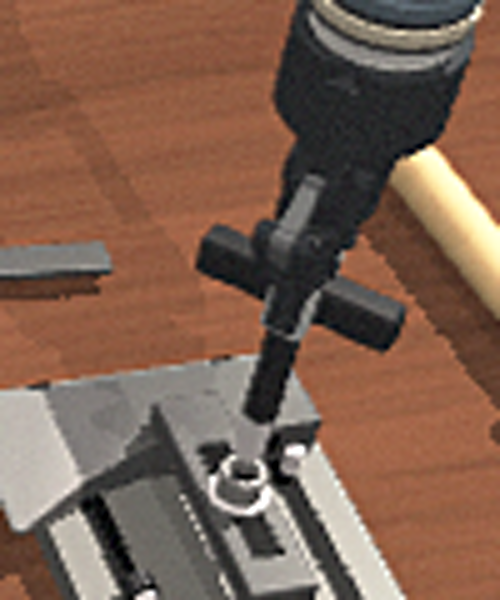

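View pics/w6.png

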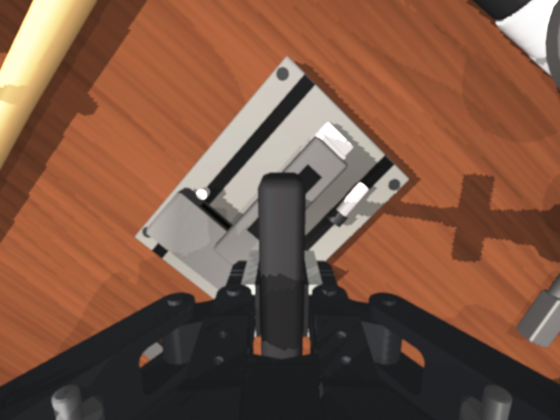

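```bash
python3 - <<'E'
from h import *
s=state();print(s["position"],s["ft_force"],s["qd"].round(3))
g=cam("side"); e=cam("scene")
for n,d,u,v in(("g7",g,262,150),("s7",e,418,210)):
    c=d["frame"][v-22:v+22,u-20:u+20,::-1]
    cv2.imwrite(f"pics/{n}.png",cv2.resize(c,None,fx=14,fy=13.6,interpolation=cv2.INTER_CUBIC))
s=state();print(s["position"])
print(proj(g,[[.5925,.1589,.087],[.5925,.1589,.1]]),proj(e,[[.5925,.1589,.087],[.5925,.1589,.1]]))
np.set_printoptions(linewidth=250)
for r in range(140,166): print(r,g["frame"][r,250:276].mean(1).astype(int))
print()
for r in range(196,225): print(r,e["frame"][r,406:434].mean(1).astype(int))
E
```

```text
[0.59369827 0.15808639 0.19936725] [ 0.45341622 -0.94591779 -3.00009095] [ 0.008 -0.008 -0.008  0.001 -0.001 -0.   ]
[0.59362398 0.15850555 0.1996092 ]
[[261.90290698 156.48424759]
 [261.72004847 152.86469774]] [[418.3355031  213.33142817]
 [419.39525468 209.92827329]]
140 [ 99 100 107 118 131 145 165 172 157  97  50  47  63 123 191 215 222 221 217 210 206 206 207 207 206 204]
141 [137 149 168 177 183 191 199 202 183 110  53  45  59 112 175 201 209 210 208 204 201 198 197 195 192 190]
142 [187 193 203 206 206 207 208 206 186 112  55  46  58 107 167 192 196 198 195 192 190 186 184 182 179 176]
143 [211 210 211 211 210 208 207 204 182 116  59  48  57 102 157 184 186 184 181 179 175 174 170 168 163 159]
144 [214 212 210 210 206 203 200 196 183 132  89  77  81 108 150 171 173 169 167 165 160 157 155 151 149 146]
145 [211 208 206 204 201 196 191 189 184 166 144 132 135 138 150 160 160 155 152 150 145 144 141 138 136 134]
146 [204 200 199 194 191 186 180 178 183 193 192 179 172 162 154 151 146 143 140 137 133 131 127 121 115 113]
147 [191 187 185 180 176 171 166 165 175 200 212 197 184 168
[... 4752 characters left out ...]
5  90  45  46  71  89 224 162  81  77  83  85  94  87  77  51 255 255 189 205 145  64  50  54  40 132 203 208]
220 [ 97 117  53  47  56  66 170 231 204 122  79  80  76  76  59 220 255 251 166 202 225  85  46  59  54  43 215 208]
221 [ 83 198  90  47  57  77  76 122 199 237 201 164 150 138 255 255 255 179 162 158 210 142  58  49  55  47 134 209]
222 [ 85  97 116  56  47  65  74  77 106 114 169 218 224 255 255 150 109 163 168 170 206 225  87  50  54  51  49 124]
223 [ 91  82 195  95  41  51  77  86  79  77  48  48  49  64  75  37  32 170 176 171 160 211 144  57  48  57  47 129]
224 [ 83  88  93 116  57  42  63  82  78  78  70  14  31  50  45  50  40 112 175 178 175 155 215  88  42  54  60  48]
```

View pics/g7.png

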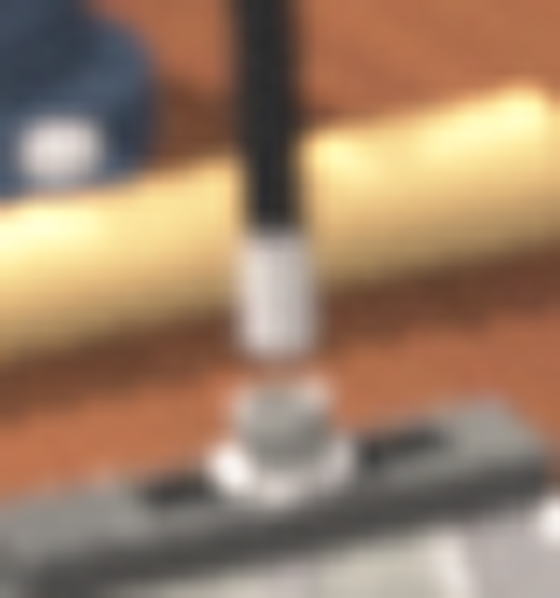

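View pics/s7.png

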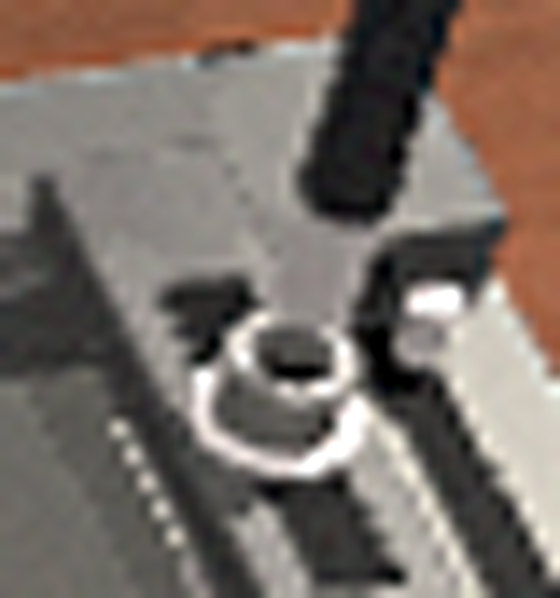

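```bash
python3 -m creep '[[0,3,-0.3,0,1],[0,6,-0.6,0,1],[0,9,-0.6,0,1],[0,11,-0.6,0,1],[0,11,-0.6,0,1]]' 90;python3 -m creep '[[0,0,0,0,1],[0,0,0,0,1],[0,0,0,0,1],[0,0,0,0,1],[0,0,0,0,1]]' 90; python3 -m creep '[[0,0.7,0,0,1],[0,1.4,0,0,1],[0,2.1,0,0,1],[0,2.8,0,0,1],[0,3.5,0,0,1]]' 90; python3 -m creep '[[0,0,0,0,1],[0,0,0,0,1],[0,0,0,0,1],[0,0,0,0,1],[0,0,0,0,1]]' 90
```

```text
time: 11.5
position: [0.5919, 0.1584, 0.1868]
tool_rot: [0.645, -0.29, 0.289, -0.645]
ft_force: [-1.0, -0.2, -2.6]
gripper_width: 0.0167
time: 12.0
position: [0.5923, 0.1583, 0.1874]
tool_rot: [-0.645, 0.29, -0.29, 0.645]
ft_force: [0.2, 0.6, -2.4]
gripper_width: 0.0164
time: 12.5
position: [0.5923, 0.1583, 0.1837]
tool_rot: [-0.645, 0.29, -0.29, 0.645]
ft_force: [-0.4, 0.0, -2.4]
gripper_width: 0.0167
time: 13.0
position: [0.5923, 0.1583, 0.1839]
tool_rot: [-0.645, 0.29, -0.29, 0.645]
ft_force: [-1.1, -0.4, -2.0]
gripper_width: 0.0165
```

```bash
python3 - <<'E'
from h import *
s=state();print(s["position"],s["ft_force"])
g=cam("side"); e=cam("scene")
s=state();print(s["position"])
np.set_printoptions(linewidth=250)
for r in range(144,166): print(r,g["frame"][r,250:276].mean(1).astype(int))
print()
for r in range(198,220): print(r,e["frame"][r,406:434].mean(1).astype(int))
for n,d,u,v in(("g8",g,262,150),("s8",e,418,210)):
    c=d["frame"][v-22:v+22,u-20:u+20,::-1]
    cv2.imwrite(f"pics/{n}.png",cv2.resize(c,None,fx=14,fy=13.6,interpolation=cv2.INTER_CUBIC))
E
```

```text
[0.59233595 0.15830488 0.18385982] [-1.08504408 -0.43226752 -2.04872765]
[0.59232083 0.15831195 0.18384567]
144 [214 212 211 210 207 204 200 190 153  87  49  46  59 113 165 176 174 170 166 163 160 157 154 152 149 146]
145 [210 208 206 204 201 196 191 181 147  86  49  46  57 103 152 162 158 156 153 149 148 144 141 138 135 133]
146 [204 200 198 195 190 186 180 171 142  85  49  45  55  94 139 148 146 143 139 138 133 129 128 119 115 112]
147 [191 187 184 180 176 171 166 159 135  82  48  45  53  86 126 135 130 128 125 117 113 107 100  95  90  86]
148 [176 173 167 164 159 155 150 145 128  89  62  55  60  80 108 113 108 103  99  92  87  82  78  73  74  74]
149 [159 155 150 147 143 138 135 131 131 122 107  98  98  92  90  89  83  80  77  76  77  74  73  70  71  75]
150 [140 138 133 127 122 116 112 112 132 164 166 154 146 125  90  76  75  75  76  75  77  77  78  75  74  77]
151 [119 114 110 105  98  94  88  92 131 186 202 188 174 149 105  81  79  80  78  78  80  83  85  84  83  83]
152 [ 93  89  87  84  81  78  78  86 129 189 209 196 182 157 112  86  83  85  86  85  90  99 102 102 102  99]
15
[... 3324 characters left out ...]
7  64 112 150 160  76  23 117 126 123 140 137 139 142 143 135 242 150  36   0  74 161 151 188 206 202 202 202]
215 [ 43  55  82 150 155 145 255 187 103 134 107 125 139 145  89 109 240 156  37   1   8  31  46 120 205 205 202 198]
216 [ 52  50  67 117 149 153 255 160  72  93 121 137 138  66 230 255 186 115  59  11   0   0  42  39 210 207 201 200]
217 [ 64  47  48  85 150 154 236 106  70  85  87  94 133 170 133 119 143 251 131  60  49  57  59  47 124 206 207 202]
218 [ 68  46  48  70  72 164 231 106  74  80  87  84  93  96  84  65 229 255 225 121  54  50  52  50  41 214 209 206]
219 [198  89  45  48  76  91 227 161  89  78  84  91  89  86  76  52 255 255 187 205 148  62  58  53  40 130 207 209]
```

View pics/g8.png

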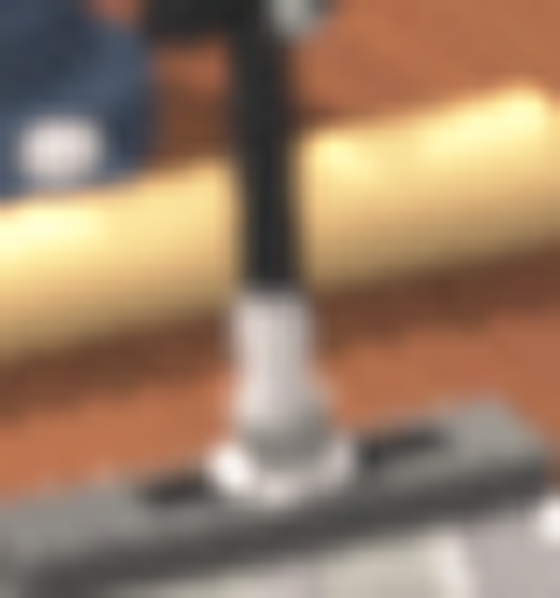

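View pics/s8.png

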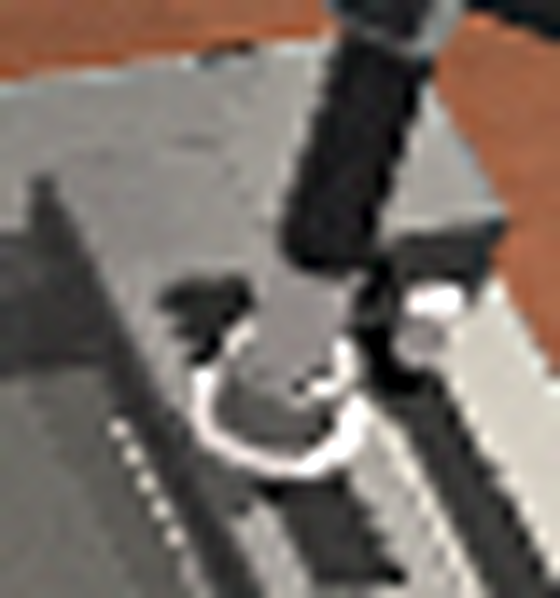

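```bash
python3 -m creep '[[0.2,0,0.3,0,1],[0.2,0.5,0.5,0,1],[0.2,1,0.5,0,1],[0.2,1.5,0.5,0,1],[0.2,2,0.5,0,1]]' 90; python3 -m creep '[[0,0.5,0,0,1],[0,1,0,0,1],[0,1,0,0,1],[0,1,0,0,1],[0,1,0,0,1]]' 90
```

```text
time: 13.6
position: [0.5929, 0.1585, 0.1818]
tool_rot: [-0.645, 0.29, -0.29, 0.645]
ft_force: [-0.3, -0.0, -2.5]
gripper_width: 0.0167
time: 14.1
position: [0.5928, 0.1585, 0.1808]
tool_rot: [-0.645, 0.29, -0.29, 0.645]
ft_force: [0.6, 0.4, -3.2]
gripper_width: 0.0165
```

```bash
python3 -m creep '[[0,0.5,0,0,1],[0,1,0,0,1],[0,1.5,0,0,1],[0,2,0,0,1],[0,2,0,0,1]]' 90; python3 -m creep '[[0,0.5,0,0,1],[0,1,0,0,1],[0,1.5,0,0,1],[0,2,0,0,1],[0,2,0,0,1]]' 90
```

```text
time: 14.6
position: [0.5928, 0.1585, 0.1788]
tool_rot: [-0.645, 0.29, -0.29, 0.645]
ft_force: [1.1, 0.9, -3.1]
gripper_width: 0.0165
time: 15.1
position: [0.5928, 0.1585, 0.1767]
tool_rot: [-0.645, 0.29, -0.29, 0.645]
ft_force: [1.0, 0.4, -3.0]
gripper_width: 0.0169
```

```bash
python3 -m creep '[[0,0.4,0,0,1],[0,0.8,0,0,1],[0,1.2,0,0,1],[0,1.5,0,0,1],[0,1.5,0,0,1]]' 90; python3 -m creep '[[0,0.4,0,0,1],[0,0.8,0,0,1],[0,1,0,0,1],[0,1,0,0,1],[0,1,0,0,1]]' 90;  python3 -m creep '[[0,0.3,0,0,1],[0,0.6,0,0,1],[0,0.8,0,0,1],[0,0.8,0,0,1],[0,0.8,0,0,1]]' 90
python3 - <<'E'
from h import *
print(state()["position"],state()["ft_force"],state()["wrist_torque"])
E
```

```text
time: 15.6
position: [0.5928, 0.1585, 0.1753]
tool_rot: [-0.645, 0.29, -0.29, 0.645]
ft_force: [0.8, -1.0, -3.2]
gripper_width: 0.0165
time: 16.1
position: [0.5928, 0.1585, 0.1745]
tool_rot: [-0.645, 0.29, -0.29, 0.645]
ft_force: [-0.2, 0.7, -1.7]
gripper_width: 0.0164
time: 16.6
position: [0.593, 0.1585, 0.1744]
tool_rot: [-0.645, 0.29, -0.29, 0.645]
ft_force: [-0.1, 0.5, 4.2]
gripper_width: 0.0168
[0.59303915 0.15854684 0.17435578] [-0.06424144  0.45260418  4.18990641] [ 0.07540269  0.23056918 -0.01629707]
```

```bash
python3 -m creep '[[0,0,0,2,1],[0,0,0,4,1],[0,0,0,7,1],[0,0,0,10,1],[0,0,0,13,1]]' 100; python3 - <<'E'
from h import *
print(state()["position"],state()["ft_force"],state()["wrist_torque"],R.from_quat(state()["tool_rot"]).as_euler("ZYX",degrees=True)[0],state()["joint_pos"][5])
E
python3 -m creep '[[0,0,0,3,1],[0,0,0,6,1],[0,0,0,9,1],[0,0,0,12,1],[0,0,0,15,1]]' 100;python3 - <<'E'
from h import *
print(state()["position"],state()["ft_force"],state()["wrist_torque"],R.from_quat(state()["tool_rot"]).as_euler("ZYX",degrees=True)[0],state()["joint_pos"][5])
E
```

```text
time: 17.1
position: [0.5934, 0.1585, 0.1744]
tool_rot: [-0.608, 0.361, -0.362, 0.608]
ft_force: [-1.0, -0.3, 5.1]
gripper_width: 0.0162
[0.59337845 0.15845042 0.17438323] [-0.98692565 -0.30739165  5.14978018] [0.01760122 0.09023824 0.17832002] -61.45970154457061 1.1523856835220878
time: 17.6
position: [0.5935, 0.1582, 0.1744]
tool_rot: [-0.555, 0.437, -0.438, 0.556]
ft_force: [-0.6, -0.2, 4.5]
gripper_width: 0.0165
[0.59351653 0.15824375 0.17439327] [-0.60785863 -0.22042973  4.5390219 ] [-0.11078959  0.09532464  0.24755501] -76.4504178712562 1.4141527341330309
```

```bash
cat > q.py <<'E'
from h import *
s=state();print(s["position"].round(4),s["ft_force"].round(1),"Tz",s["wrist_torque"].round(3)[2],"yaw",R.from_quat(s["tool_rot"]).as_euler("ZYX",degrees=True)[0].round(2),s["joint_pos"][5].round(3),s["gripper_width"],s["time"])
E
python3 -m creep '[[0,0,0,2,1],[0,0,0,4,1],[0,0,0,6,1],[0,0,0,8,1],[0,0,0,9,1]]' 100 >/dev/null; python3 q.py
python3 -m creep '[[0,0,0,0.6,1],[0,0,0,1.2,1],[0,0,0,1.8,1],[0,0,0,2.4,1],[0,0,0,2.4,1]]' 100 >/dev/null; python3 q.py
python3 -m creep '[[0,0,0,0.6,1],[0,0,0,1.2,1],[0,0,0,1.8,1],[0,0,0,2.4,1],[0,0,0,2.4,1]]' 100 >/dev/null; python3 q.py
```

```text
[0.5935 0.1582 0.1744] [-0.4 -1.2  5. ] Tz 0.231 yaw -85.39 1.57 0.01642533577832592 18.1
[0.5935 0.1581 0.1743] [ 0.5 -1.5  6. ] Tz 0.181 yaw -87.75 1.611 0.016363093683886328 18.6
[0.5936 0.1581 0.1744] [-0.5 -0.9  5.8] Tz 0.181 yaw -90.15 1.653 0.016167982472554396 19.1
```

Turned ~42° with free torque ~0.2; now 2.4° per call with a torque check.

```bash

python3 -m creep '[[0,0,0,0.6,1],[0,0,0,1.2,1],[0,0,0,1.8,1],[0,0,0,2.2,1],[0,0,0,2.2,1]]' 100 >/dev/null; python3 q.py
```

```text
[0.5935 0.158  0.1744] [ 0.5 -0.9  5.8] Tz 0.254 yaw -92.34 1.692 0.0164015965391805 19.6
```

```bash

python3 -m creep '[[0,0,0,0.6,1],[0,0,0,1.2,1],[0,0,0,1.8,1],[0,0,0,2.2,1],[0,0,0,2.2,1]]' 100 >/dev/null; python3 q.py
```

```text
[0.5936 0.158  0.1744] [-0.1 -1.4  5.2] Tz 0.25 yaw -94.55 1.73 0.016389226923977426 20.1
```

```bash

python3 -m creep '[[0,0,0,0.6,1],[0,0,0,1.2,1],[0,0,0,1.6,1],[0,0,0,1.6,1],[0,0,0,1.6,1]]' 100 >/dev/null; python3 q.py
```

```text
[0.5936 0.158  0.1744] [ 0.3 -1.3  5.4] Tz 0.179 yaw -96.14 1.758 0.016835902295604728 20.6
```

```bash

python3 -m creep '[[0,0,0,0.6,1],[0,0,0,1.2,1],[0,0,0,1.6,1],[0,0,0,1.6,1],[0,0,0,1.6,1]]' 100 >/dev/null; python3 q.py
```

```text
[0.5935 0.158  0.1744] [-0.1 -1.2  4.7] Tz 0.245 yaw -97.74 1.786 0.016404441268892202 21.1
```

```bash

python3 -m creep '[[0,0,0,0.6,1],[0,0,0,1.2,1],[0,0,0,1.6,1],[0,0,0,1.6,1],[0,0,0,1.6,1]]' 100 >/dev/null; python3 q.py
```

```text
[0.5935 0.1579 0.1744] [-1.4 -1.   5.3] Tz 0.223 yaw -99.34 1.814 0.01653215619787048 21.6
```

```bash

python3 -m creep '[[0,0,0,0.6,1],[0,0,0,1.2,1],[0,0,0,1.6,1],[0,0,0,1.6,1],[0,0,0,1.6,1]]' 100 >/dev/null; python3 q.py
```

```text
[0.5935 0.1579 0.1743] [ 0.6 -2.   6. ] Tz 0.225 yaw -100.93 1.842 0.01665439221839906 22.1
```

```bash

python3 -m creep '[[0,0,0,0.6,1],[0,0,0,1.2,1],[0,0,0,1.6,1],[0,0,0,1.6,1],[0,0,0,1.6,1]]' 100 >/dev/null; python3 q.py
```

```text
[0.5935 0.1579 0.1744] [-0.7 -1.   5.6] Tz 0.255 yaw -102.53 1.869 0.016330633654813794 22.6
```

```bash

python3 -m creep '[[0,0,0,0.6,1],[0,0,0,1.2,1],[0,0,0,1.6,1],[0,0,0,1.6,1],[0,0,0,1.6,1]]' 100 >/dev/null; python3 q.py
```

```text
[0.5935 0.1579 0.1744] [-0.9 -1.5  6.1] Tz 0.187 yaw -104.13 1.897 0.016627695748938753 23.1
```

```bash

python3 -m creep '[[0,0,0,0.6,1],[0,0,0,1.2,1],[0,0,0,1.8,1],[0,0,0,1.8,1],[0,0,0,1.8,1]]' 100 >/dev/null; python3 q.py
```

```text
[0.5935 0.1578 0.1744] [-0.7 -1.8  6.2] Tz 0.172 yaw -105.93 1.929 0.01632076245214962 23.6
```

```bash

python3 -m creep '[[0,0,0,0.6,1],[0,0,0,1.2,1],[0,0,0,1.8,1],[0,0,0,1.8,1],[0,0,0,1.8,1]]' 100 >/dev/null; python3 q.py
```

```text
[0.5935 0.1578 0.1743] [ 0.2 -1.6  6.1] Tz 0.211 yaw -107.73 1.96 0.016282740675510863 24.1
```

```bash

python3 -m creep '[[0,0,0,0.6,1],[0,0,0,1.2,1],[0,0,0,1.8,1],[0,0,0,1.8,1],[0,0,0,1.8,1]]' 100 >/dev/null; python3 q.py
```

```text
[0.5935 0.1578 0.1744] [-0.5 -1.6  5.8] Tz 0.226 yaw -109.53 1.992 0.016706088978906592 24.6
```

```bash

python3 -m creep '[[0,0,0,0.6,1],[0,0,0,1.2,1],[0,0,0,1.8,1],[0,0,0,1.8,1],[0,0,0,1.8,1]]' 100 >/dev/null; python3 q.py
```

```text
[0.5935 0.1578 0.1744] [-0.6 -1.3  5. ] Tz 0.271 yaw -111.32 2.023 0.016498138269418008 25.1
```

```bash

python3 -m creep '[[0,0,0,0.6,1],[0,0,0,1.2,1],[0,0,0,1.6,1],[0,0,0,1.6,1],[0,0,0,1.6,1]]' 100 >/dev/null; python3 q.py
```

```text
[0.5935 0.1578 0.1744] [-0.8 -2.   5.6] Tz 0.354 yaw -112.9 2.051 0.016703621100521884 25.6
```

```bash

python3 -m creep '[[0,0,0,0.3,1],[0,0,0,0.6,1],[0,0,0,0.6,1],[0,0,0,0.6,1],[0,0,0,0.6,1]]' 100 >/dev/null; python3 q.py
```

```text
[0.5935 0.1578 0.1744] [ 0.6 -1.5  5. ] Tz 0.314 yaw -113.5 2.061 0.016628882682760755 26.1
```

```bash

python3 -m creep '[[0,0,0,0.4,1],[0,0,0,0.8,1],[0,0,0,0.8,1],[0,0,0,0.8,1],[0,0,0,0.8,1]]' 100 >/dev/null; python3 q.py
```

```text
[0.5935 0.1577 0.1743] [-0.6 -1.5  4.6] Tz 0.358 yaw -114.29 2.075 0.016242147874635803 26.6
```

```bash

python3 -m creep '[[0,0,0,0.4,1],[0,0,0,0.8,1],[0,0,0,0.8,1],[0,0,0,0.8,1],[0,0,0,0.8,1]]' 100 >/dev/null; python3 q.py
```

```text
[0.5935 0.1577 0.1744] [-0.1 -1.2  6.5] Tz 0.397 yaw -115.08 2.089 0.016373563064047587 27.1
```

```bash

python3 - <<'E'
from h import *
d=cam("wrist","w9"); a=cv2.imread("pics/w6.png");b=cv2.imread("pics/w9.png")
c=np.hstack([a[160:370,200:360],b[160:370,200:360]]);cv2.imwrite("pics/cmp.png",cv2.resize(c,None,fx=2.4,fy=2.4,interpolation=cv2.INTER_CUBIC))
g=cam("side");e=cam("scene")
for n,d,u,v in(("g9",g,262,140),("s9",e,418,190)):
    c=d["frame"][v-40:v+30,u-40:u+40,::-1]
    cv2.imwrite(f"pics/{n}.png",cv2.resize(c,None,fx=7,fy=7,interpolation=cv2.INTER_CUBIC))
E
python3 q.py
```

```text
[0.5935 0.1577 0.1744] [-0.6 -0.7  5.6] Tz 0.373 yaw -115.08 2.089 0.016594246169603262 27.25
```

View pics/cmp.png

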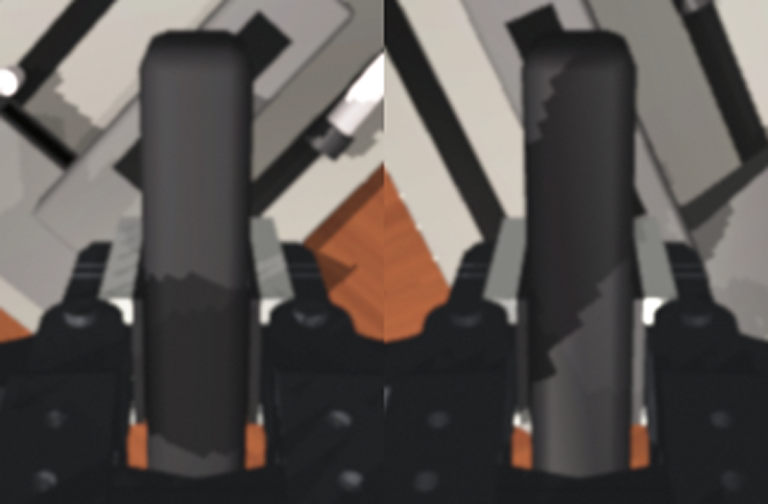

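View pics/s9.png

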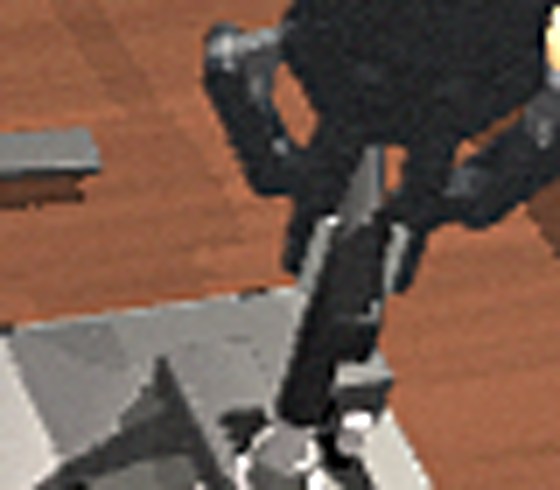

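```bash

python3 -m creep '[[0,0,0,0.3,1],[0,0,0,0.6,1],[0,0,0,0.6,1],[0,0,0,0.6,1],[0,0,0,0.6,1]]' 120 >/dev/null; python3 q.py
```

```text
[0.5935 0.1577 0.1744] [ 0.2 -2.   6.6] Tz 0.42 yaw -115.67 2.099 0.016322848396959487 27.75
```

```bash

python3 - <<'E'
from h import *
cam("wrist","w10")
for n in ["w4","w5","w6","w9","w10"]:
    im=cv2.GaussianBlur(cv2.imread(f"pics/{n}.png"),(3,3),0).astype(float).mean(2)
    out=[]
    for lo,hi in((250,268),(296,314)):
        P=[]
        for r in list(range(185,245)):
            s=np.abs(np.diff(im[r,lo:hi])); k=s.argmax()
            if s[k]>12: P.append((r,lo+k+.5))
        P=np.array(P)
        if len(P)<15: out.append((None,len(P)));continue
        for _ in range(3):
            c=np.polyfit(P[:,0],P[:,1],1);e=abs(np.polyval(c,P[:,0])-P[:,1]);P=P[e<max(1.0,2*np.median(e))]
        out.append((np.degrees(c[0]).round(2),np.polyval(c,215).round(2),len(P)))
    print(n,out)
E
```

```text
w4 [(np.float64(1.45), np.float64(257.92), 58), (np.float64(-0.23), np.float64(304.55), 60)]
w5 [(np.float64(1.34), np.float64(257.83), 58), (np.float64(-0.82), np.float64(304.34), 60)]
w6 [(np.float64(-1.44), np.float64(257.1), 34), (np.float64(-1.96), np.float64(304.85), 43)]
w9 [(np.float64(2.35), np.float64(257.39), 57), (np.float64(0.29), np.float64(304.6), 49)]
w10 [(np.float64(2.26), np.float64(257.37), 60), (np.float64(0.41), np.float64(304.64), 45)]
```

View pics/w10.png

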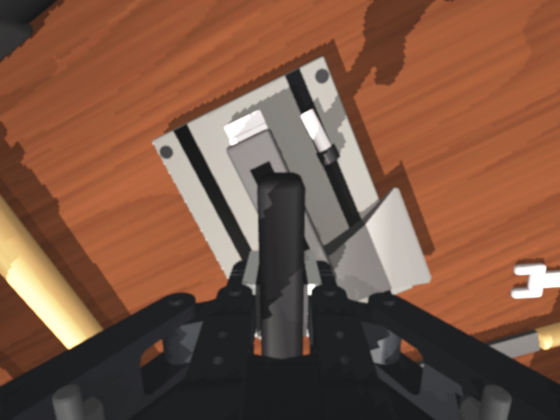

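```bash

python3 -m creep '[[0,0,0,0.3,1],[0,0,0,0.6,1],[0,0,0,0.6,1],[0,0,0,0.6,1],[0,0,0,0.6,1]]' 120 >/dev/null; python3 q.py
```

```text
[0.5935 0.1577 0.1744] [-0.2 -2.   5.9] Tz 0.477 yaw -116.27 2.11 0.016111088262136242 28.3
```

```bash

python3 -m creep '[[0,0,0,-0.6,1],[0,0,0,-1.2,1],[0,0,0,-1.2,1],[0,0,0,-1.2,1],[0,0,0,-1.2,1]]' 120 >/dev/null; python3 q.py
```

```text
[0.5935 0.1578 0.1744] [ 0.3 -1.8  5.8] Tz 0.204 yaw -115.12 2.089 0.016528426039996026 28.8
```

```bash

python3 -m creep '[[0,0,0,0.6,1],[0,0,0,1.2,1],[0,0,0,1.2,1],[0,0,0,1.2,1],[0,0,0,1.2,1]]' 120 >/dev/null; python3 q.py; python3 -m creep '[[0,0,0,0.3,1],[0,0,0,0.6,1],[0,0,0,0.6,1],[0,0,0,0.6,1],[0,0,0,0.6,1]]' 120 >/dev/null; python3 q.py
```

```text
[0.5934 0.1577 0.1744] [-0.2 -1.7  6.4] Tz 0.481 yaw -116.27 2.11 0.01636907886205575 29.3
[0.5935 0.1578 0.1744] [-0.1 -1.1  5.4] Tz 0.393 yaw -116.86 2.12 0.0166073545409435 29.8
```

```bash
cat > qa.py <<'E'
from h import *
v=[]
for i in range(5):
    v.append(state()["wrist_torque"][2]); cam("side")
v.append(state()["wrist_torque"][2]);print(np.round(v,3),np.mean(v))
E
python3 qa.py;python3 q.py
```

```text
[0.393 0.492 0.414 0.444 0.444 0.487] 0.44562337380523837
[0.5934 0.1577 0.1744] [-0.2 -1.9  6. ] Tz 0.487 yaw -116.86 2.12 0.015907270257375386 30.05
```

```bash
cat > lean.py <<'E'
from h import *
import sys
cam("wrist",sys.argv[1])
for n in ["w4","w5","w9","w10",sys.argv[1]]:
    im=cv2.GaussianBlur(cv2.imread(f"pics/{n}.png"),(3,3),0).astype(float).mean(2)
    out=[]
    for lo,hi in((250,268),(296,314)):
        P=[]
        for r in list(range(185,245)):
            s=np.abs(np.diff(im[r,lo:hi])); k=s.argmax()
            if s[k]>12: P.append((r,lo+k+.5))
        P=np.array(P)
        for _ in range(3):
            c=np.polyfit(P[:,0],P[:,1],1);e=abs(np.polyval(c,P[:,0])-P[:,1]);P=P[e<max(1.0,2*np.median(e))]
        out.append((float(np.degrees(c[0]).round(2)),float(np.polyval(c,215).round(2)),len(P)))
    print(n,out)
E
python3 lean.py w11
python3 - <<'E'
import cv2,numpy as np
L=[cv2.imread(f"pics/{n}.png")[165:365,235:330] for n in("w5","w9","w11")]
cv2.imwrite("pics/cmp2.png",cv2.resize(np.hstack(L),None,fx=2.8,fy=2.8,interpolation=cv2.INTER_CUBIC))
E
```

```text
w4 [(1.45, 257.92, 58), (-0.23, 304.55, 60)]
w5 [(1.34, 257.83, 58), (-0.82, 304.34, 60)]
w9 [(2.35, 257.39, 57), (0.29, 304.6, 49)]
w10 [(2.26, 257.37, 60), (0.41, 304.64, 45)]
w11 [(2.22, 257.34, 60), (0.39, 304.64, 40)]
```

View pics/cmp2.png

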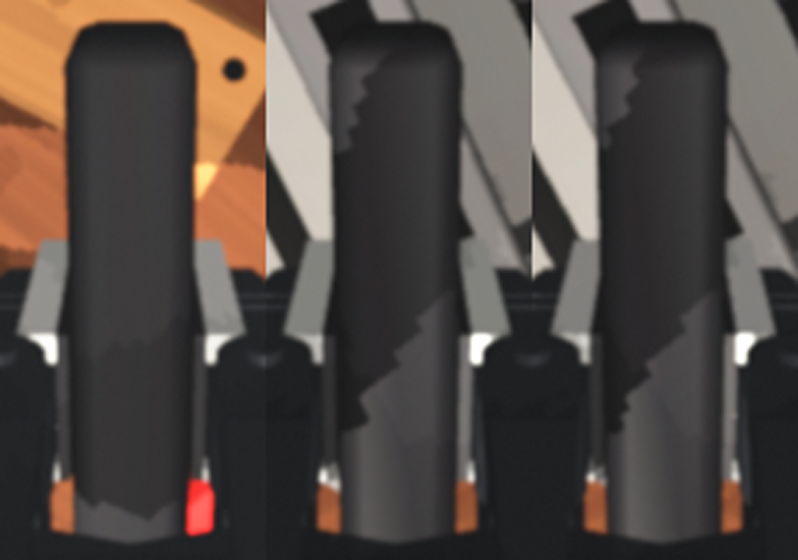

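```bash

python3 -m creep '[[0,0,0,0.3,1],[0,0,0,0.6,1],[0,0,0,0.6,1],[0,0,0,0.6,1],[0,0,0,0.6,1]]' 120 >/dev/null; python3 qa.py; python3 q.py
```

```text
[0.505 0.482 0.389 0.422 0.441 0.436] 0.44597125979902463
[0.5935 0.1577 0.1744] [ 1.1 -1.   6.1] Tz 0.436 yaw -117.47 2.13 0.016238819822445842 30.85
```

```bash

python3 -m creep '[[0,0,0,0.4,1],[0,0,0,0.8,1],[0,0,0,0.8,1],[0,0,0,0.8,1],[0,0,0,0.8,1]]' 120 >/dev/null; python3 qa.py; python3 q.py
```

```text
[0.48  0.391 0.457 0.413 0.442 0.377] 0.4267703820157289
[0.5935 0.1577 0.1744] [-1.  -1.8  5.6] Tz 0.377 yaw -118.27 2.144 0.01624582901421419 31.6
```

```bash

python3 -m creep '[[0,0,0,0.4,1],[0,0,0,0.8,1],[0,0,0,1.0,1],[0,0,0,1.0,1],[0,0,0,1.0,1]]' 120 >/dev/null; python3 qa.py; python3 q.py; python3 lean.py w12
```

```text
[0.463 0.518 0.548 0.487 0.48  0.436] 0.48858670372352436
[0.5935 0.1577 0.1744] [-1.  -1.6  5.9] Tz 0.436 yaw -119.25 2.162 0.01656445516557267 32.35
w4 [(1.45, 257.92, 58), (-0.23, 304.55, 60)]
w5 [(1.34, 257.83, 58), (-0.82, 304.34, 60)]
w9 [(2.35, 257.39, 57), (0.29, 304.6, 49)]
w10 [(2.26, 257.37, 60), (0.41, 304.64, 45)]
w12 [(2.35, 257.2, 58), (0.77, 304.69, 37)]
```

```bash

python3 -m creep '[[0,0,0,0.4,1],[0,0,0,0.8,1],[0,0,0,1.0,1],[0,0,0,1.0,1],[0,0,0,1.0,1]]' 120 >/dev/null; python3 qa.py; python3 q.py
```

```text
[0.467 0.563 0.51  0.45  0.469 0.478] 0.4894970913310242
[0.5934 0.1577 0.1744] [ 1.  -2.3  6.2] Tz 0.478 yaw -120.25 2.179 0.016076629000958863 33.15
```

```bash

python3 -m creep '[[0,0,0,0.4,1],[0,0,0,0.8,1],[0,0,0,1.2,1],[0,0,0,1.2,1],[0,0,0,1.2,1]]' 120 >/dev/null; python3 qa.py; python3 q.py
```

```text
[0.502 0.463 0.495 0.527 0.522 0.436] 0.49072137742849914
[0.5934 0.1577 0.1744] [ 0.1 -1.8  5.4] Tz 0.436 yaw -121.44 2.2 0.01658965423417174 33.9
```

```bash
python3 lean.py w13 | tail -1
python3 - <<'E'
from h import *
L=[cv2.imread(f"pics/{n}.png")[165:365,235:330] for n in("w5","w11","w13")]
cv2.imwrite("pics/cmp3.png",cv2.resize(np.hstack(L),None,fx=2.8,fy=2.8,interpolation=cv2.INTER_CUBIC))
e=cam("scene");c=e["frame"][150:230,378:458,::-1];cv2.imwrite("pics/s13.png",cv2.resize(c,None,fx=7,fy=7,interpolation=cv2.INTER_CUBIC))
E
```

```text
w13 [(2.31, 257.21, 54), (1.32, 304.88, 32)]
```

View pics/cmp3.png

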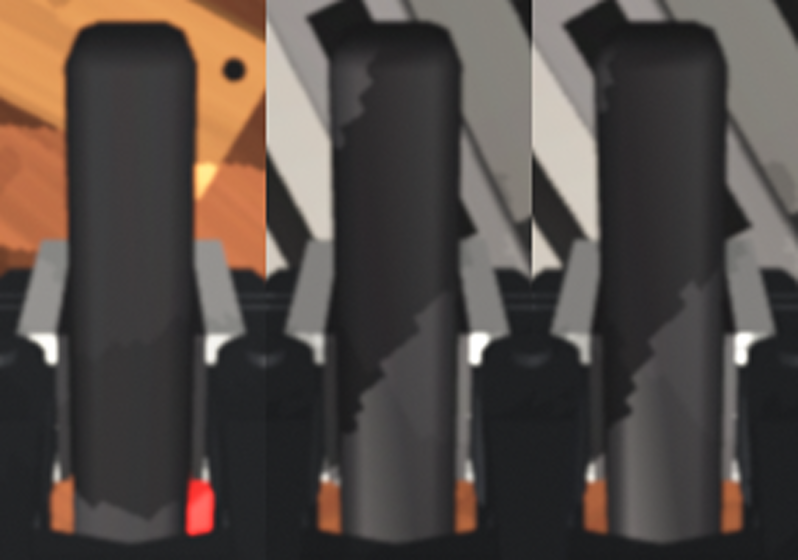

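View pics/s13.png

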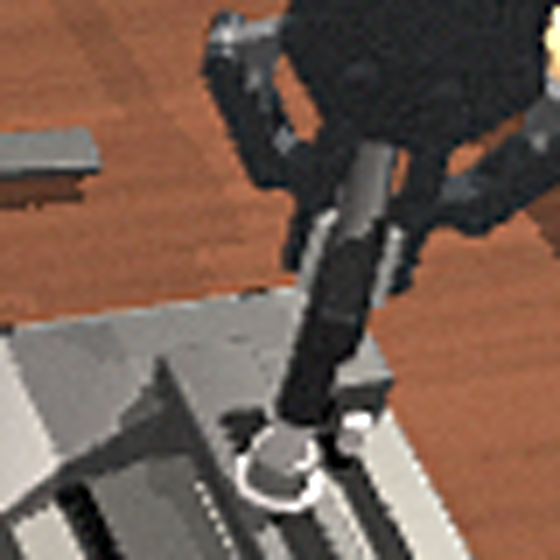

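```bash

python3 -m creep '[[0,0,0,0.4,1],[0,0,0,0.8,1],[0,0,0,1.2,1],[0,0,0,1.4,1],[0,0,0,1.4,1]]' 120 >/dev/null; python3 q.py; python3 qa.py
```

```text
[0.5934 0.1577 0.1744] [-0.6 -2.4  6. ] Tz 0.495 yaw -122.85 2.225 0.016442085262596703 34.5
[0.495 0.527 0.492 0.512 0.5   0.54 ] 0.5110870109197664
```

```bash

python3 -m creep '[[0,0,0,0.4,1],[0,0,0,0.8,1],[0,0,0,1.2,1],[0,0,0,1.4,1],[0,0,0,1.4,1]]' 120 >/dev/null; python3 q.py; python3 qa.py
```

```text
[0.5934 0.1576 0.1744] [ 0.4 -3.1  5.4] Tz 0.489 yaw -124.24 2.249 0.016276633788678982 35.25
[0.489 0.57  0.52  0.509 0.566 0.52 ] 0.5290451256488019
```

```bash

python3 -m creep '[[0,0,0,0.4,1],[0,0,0,0.8,1],[0,0,0,1.0,1],[0,0,0,1.0,1],[0,0,0,1.0,1]]' 120 >/dev/null; python3 q.py; python3 qa.py
```

```text
[0.5934 0.1576 0.1745] [-0.4 -2.6  4.7] Tz 0.677 yaw -125.21 2.266 0.016278868133681967 36.0
[0.677 0.688 0.64  0.64  0.641 0.644] 0.6549877141377535
```

```bash

python3 -m creep '[[0,0,0,0.3,1],[0,0,0,0.6,1],[0,0,0,0.6,1],[0,0,0,0.6,1],[0,0,0,0.6,1]]' 120 >/dev/null; python3 q.py; python3 qa.py
```

```text
[0.5934 0.1576 0.1744] [-0.1 -2.   6.7] Tz 0.329 yaw -125.89 2.277 0.016081372000998764 36.75
[0.329 0.343 0.359 0.386 0.358 0.265] 0.33994244446602045
```

```bash
python3 lean.py w14 | tail -1; python3 q.py
python3 - <<'E'
from h import *
L=[cv2.imread(f"pics/{n}.png")[165:365,235:330] for n in("w5","w13","w14")]
cv2.imwrite("pics/cmp4.png",cv2.resize(np.hstack(L),None,fx=2.8,fy=2.8,interpolation=cv2.INTER_CUBIC))
g=cam("side");e=cam("scene")
np.set_printoptions(linewidth=250)
cv2.imwrite("pics/s14.png",cv2.resize(e["frame"][150:230,378:458,::-1],None,fx=7,fy=7,interpolation=cv2.INTER_CUBIC))
cv2.imwrite("pics/g14.png",cv2.resize(g["frame"][100:180,222:302,::-1],None,fx=7,fy=7,interpolation=cv2.INTER_CUBIC))
E
```

```text
w14 [(2.37, 257.39, 44), (3.16, 305.55, 28)]
[0.5934 0.1576 0.1744] [-0.3 -1.9  5.8] Tz 0.368 yaw -125.89 2.277 0.016289809544399007 37.05
```

View pics/cmp4.png

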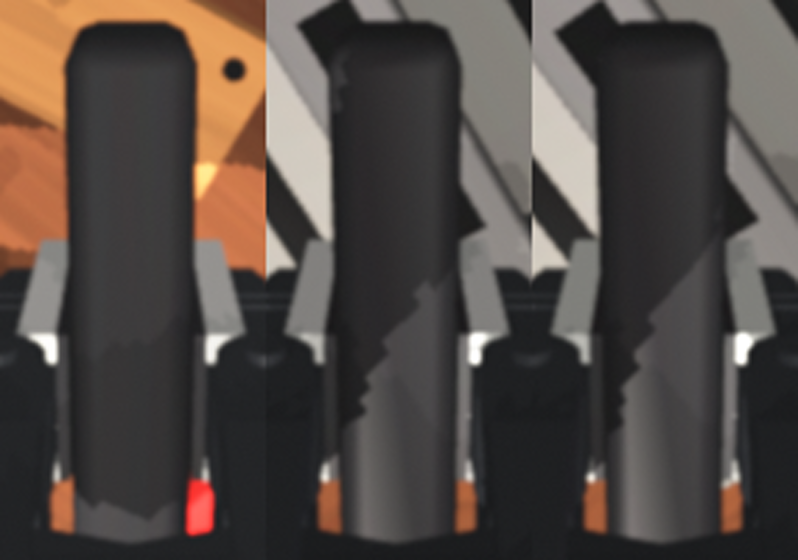

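View pics/g14.png

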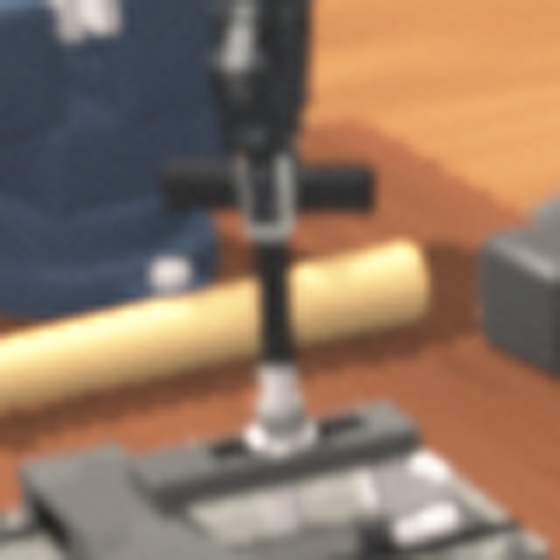

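```bash

python3 -m creep '[[0,0,0,0.3,1],[0,0,0,0.5,1],[0,0,0,0.5,1],[0,0,0,0.5,1],[0,0,0,0.5,1]]' 120 >/dev/null; python3 q.py; python3 qa.py
```

```text
[0.5934 0.1576 0.1744] [ 0.1 -2.1  6.3] Tz 0.417 yaw -126.37 2.286 0.016505502832239782 37.65
[0.417 0.45  0.402 0.441 0.402 0.419] 0.4220057596343983
```

```bash

python3 -m creep '[[0,0,0,0.3,1],[0,0,0,0.5,1],[0,0,0,0.5,1],[0,0,0,0.5,1],[0,0,0,0.5,1]]' 120 >/dev/null; python3 q.py; python3 qa.py
```

```text
[0.5934 0.1576 0.1744] [-0.5 -2.3  6.5] Tz 0.531 yaw -126.85 2.294 0.016271303881304395 38.4
[0.531 0.49  0.495 0.523 0.484 0.552] 0.512455566034761
```

```bash

python3 -m creep '[[0,0,0,0.3,1],[0,0,0,0.5,1],[0,0,0,0.5,1],[0,0,0,0.5,1],[0,0,0,0.5,1]]' 120 >/dev/null; python3 q.py; python3 qa.py
```

```text
[0.5934 0.1576 0.1744] [ 0.2 -1.7  6. ] Tz 0.542 yaw -127.33 2.303 0.01642106993372145 39.15
[0.542 0.58  0.597 0.552 0.629 0.571] 0.5784956414065091
```

```bash

python3 -m creep '[[0,0,0,0.3,1],[0,0,0,0.5,1],[0,0,0,0.5,1],[0,0,0,0.5,1],[0,0,0,0.5,1]]' 120 >/dev/null; python3 q.py; python3 qa.py
```

```text
[0.5934 0.1576 0.1744] [-0.9 -1.1  5.8] Tz 0.622 yaw -127.81 2.311 0.015932273764256547 39.9
[0.622 0.716 0.61  0.639 0.623 0.626] 0.6393367648376519
```

```bash

python3 -m creep '[[0,0,0,0.3,1],[0,0,0,0.5,1],[0,0,0,0.5,1],[0,0,0,0.5,1],[0,0,0,0.5,1]]' 120 >/dev/null; python3 q.py; python3 qa.py
```

```text
[0.5934 0.1576 0.1744] [-0.2 -2.7  5.6] Tz 0.266 yaw -128.41 2.321 0.016240866254983007 40.65
[0.266 0.301 0.229 0.263 0.251 0.28 ] 0.26513288664479057
```

```bash
python3 lean.py w15 | tail -1
python3 - <<'E'
from h import *
np.set_printoptions(linewidth=250)
for n in ("w5","w9","w13","w14","w15"):
    im=cv2.imread(f"pics/{n}.png").astype(float).mean(2)
    print(n); 
    for r in (190,345): print(r,im[r,248:318].astype(int))
E
python3 q.py
```

```text
w15 [(2.62, 257.42, 42), (1.71, 305.16, 33)]
w5
190 [158 158 157 157 156 156 157 155 145 114  67  40  40  44  47  50  52  55  58  59  61  61  61  61  61  61  61  61  61  62  61  61  60  61  61  60  61  61  61  61  61  61  61  61  61  60  60  60  58  56  55  52  49  47  44  42  54  99 143 158 158 156
 157 157 156 140  99  53  32  31]
345 [ 33  34  35  39  60  94 122 130 130 131 131 128 114  85  70  73  76  74  67  59  58  65  75  81  80  76  71  64  61  58  56  54  53  52  53  53  52  53  52  51  50  51  51  52  54  56  59  59  58  55  48  41  39  63 115 135 145 150 153 154 152 145
 129  82  41  34  34  33  33  34]
w9
190 [144 148 151 151 151 151 152 149 130  88  55  53  57  61  64  67  69  73  75  78  78  77  76  72  67  59  51  48  48  49  50  51  51  52  53  54  54  56  55  56  57  58  59  59  59  60  61  59  57  53  51  47  43  40  37  37  55  89 118 126 128 127
 127 128 128 129 128 129 129 129]
345 [ 31  32  32  32  41  66  91  99 100 100 102 100  91  70  52  51  53  59  64  72  78  85  89  88  86  84  83  81  79  77  75  73  72  70  69  67  65  64  62  62  63  62  63  64  63  62
[... 1225 characters left out ...]
  37  36  31  28  27  29  30]
w15
190 [149 136 104  65  37  28  29  27  27  27  28  31  33  34  35  37  38  39  40  42  42  43  44  45  45  45  46  46  47  48  47  49  49  50  52  51  53  52  54  53  54  54  55  55  56  57  58  57  54  53  49  46  43  39  37  37  55  90 118 126 127 127
 128 127 127 127 127 128 128 128]
345 [ 33  32  34  33  37  59  88 103 108 107 107 103  90  64  45  45  50  58  71  85 101 114 120 119 115 111 108 105 101  98  95  91  88  83  81  77  74  70  68  66  66  67  67  67  68  67  66  62  58  54  51  47  43  44  60  90 108 112 111 110 103  83
  53  36  34  31  27  27  28  29]
[0.5934 0.1576 0.1744] [-0.1 -2.3  6.3] Tz 0.294 yaw -128.41 2.321 0.01609569432943559 40.95
```

```bash

python3 -m creep '[[0,0,0,-0.5,1],[0,0,0,-1,1],[0,0,0,-1.5,1],[0,0,0,-2,1],[0,0,0,-2,1]]' 120 >/dev/null; python3 q.py
python3 -m creep '[[0,0,0,-0.5,1],[0,0,0,-1,1],[0,0,0,-1.5,1],[0,0,0,-2,1],[0,0,0,-2,1]]' 120 >/dev/null; python3 q.py
```

```text
[0.5934 0.1576 0.1744] [ 0.4 -2.7  6.4] Tz -0.011 yaw -126.47 2.287 0.016256478249891026 41.45
[0.5934 0.1576 0.1744] [-0.3 -2.9  6.2] Tz -0.163 yaw -124.53 2.253 0.016083176860216424 41.95
```

```bash

python3 -m creep '[[0,0,0,0.6,1],[0,0,0,1.2,1],[0,0,0,1.2,1],[0,0,0,1.2,1],[0,0,0,1.2,1]]' 120 >/dev/null; python3 q.py; python3 -c "
from h import *
print(state()['wrist_torque'],state()['tool_rot'],R.from_quat(state()['tool_rot']).as_matrix().round(4).tolist())"
```

```text
[0.5934 0.1576 0.1744] [ 0.1 -1.6  6.3] Tz 0.021 yaw -125.68 2.273 0.016215718945348987 42.45
[-0.59520092  0.13908666  0.02141126] [ 0.32257893 -0.62833135  0.62992378 -0.32301483] [[-0.5832, 0.0016, 0.8123], [-0.8123, -0.0017, -0.5832], [0.0005, -1.0, 0.0023]]
```

```bash

python3 -m creep '[[0,0,0,0,0.7],[0,0,0,0,0.65],[0,0,0,0,0.65],[0,0,0,0,0.65],[0,0,0,0,0.65]]' 60; python3 - <<'E'
from h import *
cam("wrist","w16");g=cam("side");e=cam("scene")
print(state()['wrist_torque'],state()["position"])
cv2.imwrite("pics/s16.png",cv2.resize(e["frame"][150:230,378:458,::-1],None,fx=7,fy=7,interpolation=cv2.INTER_CUBIC))
cv2.imwrite("pics/g16.png",cv2.resize(g["frame"][100:180,222:302,::-1],None,fx=7,fy=7,interpolation=cv2.INTER_CUBIC))
E
```

```text
time: 42.95
position: [0.5926, 0.1586, 0.1732]
tool_rot: [-0.323, 0.629, -0.629, 0.323]
ft_force: [-0.2, -0.4, 0.4]
gripper_width: 0.0303
[0.03073809 0.01978456 0.01801157] [0.59273201 0.15855611 0.17340822]
```

View pics/w16.png

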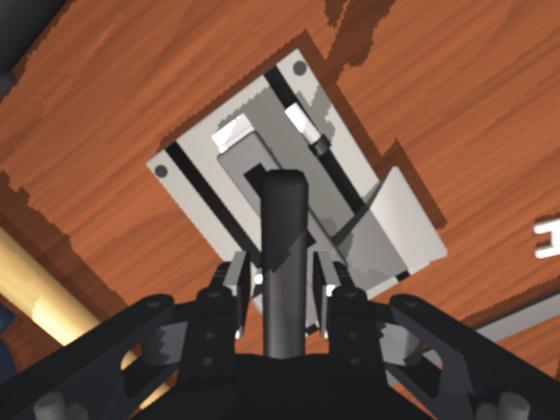

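View pics/g16.png

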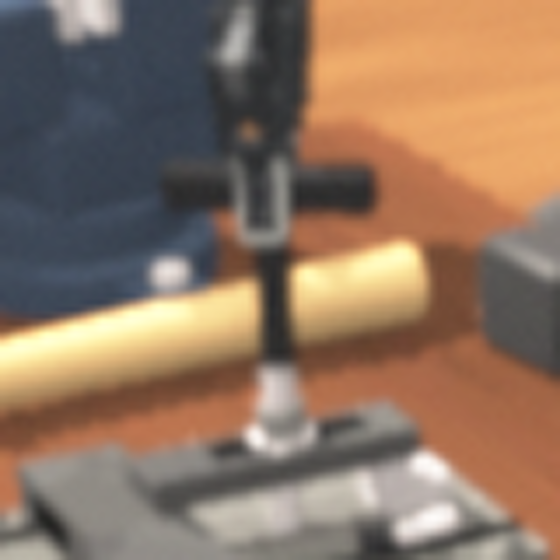

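```bash

python3 -m creep '[[1,-0.5,0,0,0.65],[1.4,-0.8,0,0,0.8],[1.4,-0.8,0,0,1],[1.4,-0.8,0,0,1],[1.4,-0.8,0,0,1]]' 100 >/dev/null; python3 q.py;  python3 -m creep '[[0,0,0,0,1],[0,0,0,0,1],[0,0,0,0.3,1],[0,0,0,0.6,1],[0,0,0,0.6,1]]' 110 >/dev/null; python3 q.py; python3 -c "
from h import *
print(state()['wrist_torque'])"
```

```text
[0.5921 0.1574 0.1746] [1.1 0.6 1.7] Tz 0.037 yaw -125.7 2.271 0.016607495024252527 43.6
[0.5921 0.1574 0.1746] [0.  0.1 3.8] Tz 0.141 yaw -126.29 2.282 0.016341727584287622 44.1
[0.00698302 0.14972588 0.14140605]
```

```bash

python3 -m creep '[[0,0,0,0.3,1],[0,0,0,0.6,1],[0,0,0,0.6,1],[0,0,0,0.6,1],[0,0,0,0.6,1]]' 110 >/dev/null; python3 q.py;python3 -m creep '[[0,0,0,0.3,1],[0,0,0,0.6,1],[0,0,0,0.6,1],[0,0,0,0.6,1],[0,0,0,0.6,1]]' 110 >/dev/null; python3 q.py; python3 -c "
from h import *
print(state()['wrist_torque'])"
```

```text
[0.5921 0.1574 0.1746] [-0.5  0.2  5.4] Tz 0.253 yaw -126.89 2.292 0.01647532414508385 44.6
[0.5922 0.1574 0.1746] [0.1 0.7 4.8] Tz 0.255 yaw -127.49 2.303 0.01638074554252175 45.1
[0.14641575 0.10465691 0.25537807]
```

```bash

python3 -m creep '[[0,0,0,0.3,1],[0,0,0,0.6,1],[0,0,0,0.9,1],[0,0,0,0.9,1],[0,0,0,0.9,1]]' 110 >/dev/null; python3 q.py; python3 -c "
from h import *
print(state()['wrist_torque'])"
```

```text
[0.5921 0.1574 0.1745] [0.  1.3 5.6] Tz 0.345 yaw -128.36 2.318 0.01620452942211067 45.6
[0.10848432 0.12550938 0.34483273]
```

```bash

python3 -m creep '[[0,0,0,0.3,1],[0,0,0,0.6,1],[0,0,0,0.6,1],[0,0,0,0.6,1],[0,0,0,0.6,1]]' 110 >/dev/null; python3 q.py; python3 -c "
from h import *
cam('side');print(state()['wrist_torque']);cam('side');print(state()['wrist_torque'])"
```

```text
[0.5921 0.1574 0.1746] [-0.   0.2  4.8] Tz 0.444 yaw -128.94 2.328 0.01616756078828634 46.1
[0.10373898 0.11716617 0.44783658]
[0.08215594 0.1051883  0.43426734]
```

```bash

python3 -m creep '[[0,0,0,0.3,1],[0,0,0,0.6,1],[0,0,0,0.6,1],[0,0,0,0.6,1],[0,0,0,0.6,1]]' 110 >/dev/null; python3 q.py; python3 -c "
from h import *
cam('side');print(state()['wrist_torque']);cam('side');print(state()['wrist_torque'])"
```

```text
[0.5921 0.1574 0.1745] [-0.3  0.6  5.9] Tz 0.498 yaw -129.52 2.338 0.01669958203993193 46.7
[0.12040908 0.11499867 0.47066941]
[0.15604615 0.12563365 0.48955965]
```

```bash

python3 -m creep '[[0,0,0,0.4,1],[0,0,0,0.8,1],[0,0,0,0.8,1],[0,0,0,0.8,1],[0,0,0,0.8,1]]' 110 >/dev/null; python3 q.py; python3 -c "
from h import *
cam('side');print(state()['wrist_torque']);cam('side');print(state()['wrist_torque'])"
```

```text
[0.5921 0.1574 0.1745] [-0.2  1.   5.5] Tz 0.542 yaw -130.3 2.352 0.016209545186394347 47.3
[0.13232316 0.11191903 0.54305664]
[0.14454296 0.13769841 0.53655804]
```

```bash

python3 -m creep '[[0,0,0,0.4,1],[0,0,0,0.8,1],[0,0,0,0.8,1],[0,0,0,0.8,1],[0,0,0,0.8,1]]' 110 >/dev/null; python3 q.py; python3 -c "
from h import *
cam('side');print(state()['wrist_torque'])"
```

```text
[0.5921 0.1574 0.1745] [-1.   0.4  5.3] Tz -0.06 yaw -131.26 2.368 0.016570156974772543 47.9
[ 0.07354787  0.17450781 -0.03019785]
```

```bash
python3 lean.py w17|tail -1; python3 - <<'E'
from h import *
L=[cv2.imread(f"pics/{n}.png")[165:365,235:330] for n in("w5","w15","w17")]
cv2.imwrite("pics/cmp5.png",cv2.resize(np.hstack(L),None,fx=2.8,fy=2.8,interpolation=cv2.INTER_CUBIC))
E
python3 q.py
```

```text
w17 [(1.9, 257.88, 44), (3.26, 306.19, 43)]
[0.5921 0.1574 0.1745] [-0.6 -0.4  5.5] Tz -0.086 yaw -131.26 2.368 0.016524022441161634 48.0
```

View pics/cmp5.png

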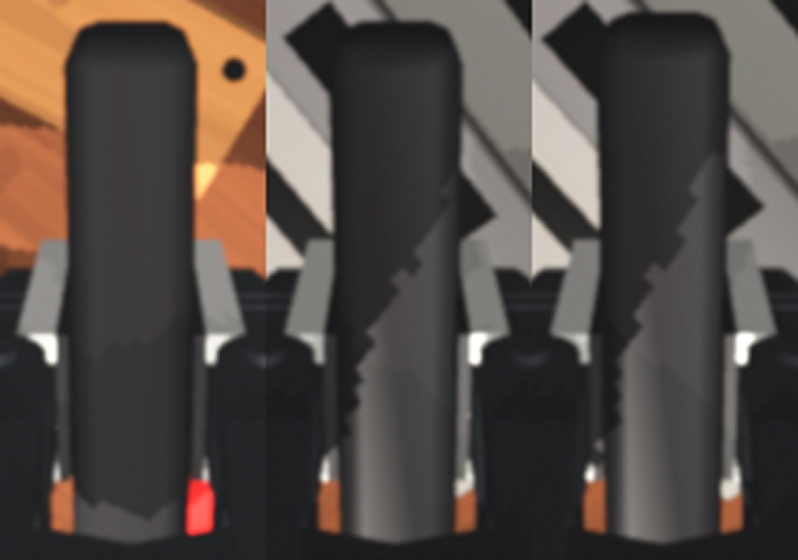

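```bash

python3 -m creep '[[0,-2,0,0,1],[0,-6,0,0,1],[0,-15,0,0,1],[0,-30,0,0,1],[0,-45,0,0,1]]' 110;python3 -m creep '[[12,-10,-20,0,1],[30,-15,-50,0,1],[30,-15,-50,0,1],[30,-15,-50,0,1],[30,-15,-50,0,1]]' 110; python3 - <<'E'
from h import *
s=state();d=cam("wrist","w18")
print(R.from_quat(s["tool_rot"]).as_euler("ZYX",degrees=True)[0])
p=proj(d,[.5925,.1589,.087])[0].round().astype(int);print(p)
u,v=p;crop(d,u-25,v-25,u+25,v+25,12,"w18c")
e=cam("scene");cv2.imwrite("pics/s18.png",cv2.resize(e["frame"][120:240,350:470,::-1],None,fx=5,fy=5,interpolation=cv2.INTER_CUBIC))
E
```

```text
time: 48.5
position: [0.5896, 0.1569, 0.215]
tool_rot: [-0.295, 0.645, -0.643, 0.289]
ft_force: [0.9, 0.1, -1.8]
gripper_width: 0.0164
time: 49.0
position: [0.5351, 0.1675, 0.2341]
tool_rot: [0.292, -0.644, 0.644, -0.292]
ft_force: [0.8, 0.2, -2.8]
gripper_width: 0.016
-131.20636712320925
[246 146]
```

View pics/w18c.png

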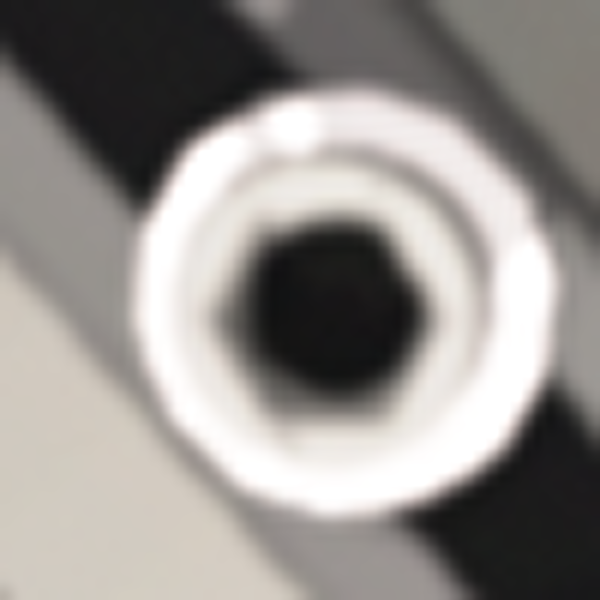

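View pics/w18.png

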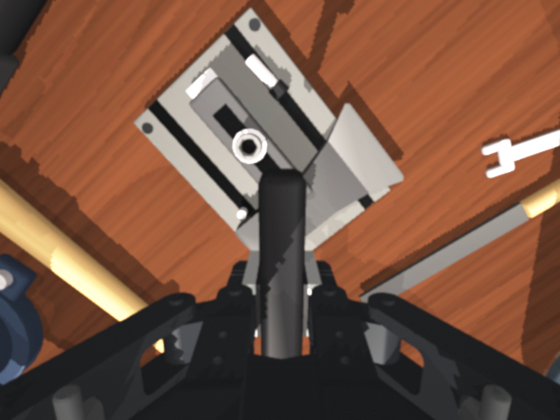

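View pics/s18.png

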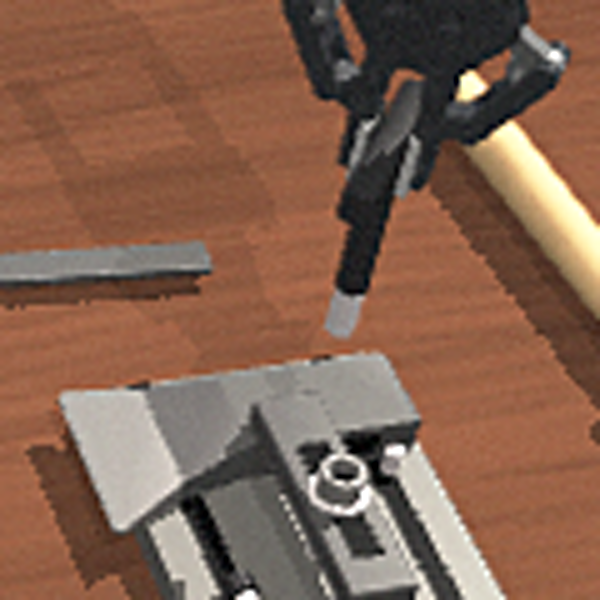

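```bash

python3 -m creep '[[0,-10,0,-8.5,1],[0,-20,0,-17,1],[0,-30,0,-25.5,1],[0,-36,0,-34,1],[0,-36,0,-42.5,1]]' 110;python3 -m creep '[[0,0,0,-8,1],[0,0,0,-11.6,1],[0,0,0,-11.6,1],[0,0,0,-11.6,1],[0,0,0,-11.6,1]]' 110; python3 - <<'E'
from h import *
s=state();T=R.from_quat(s["tool_rot"]).as_matrix();print(R.from_quat(s["tool_rot"]).as_euler("ZYX",degrees=True)[0],s["position"])
print(((np.array([.5496,-.4064,s["position"][2]])-s["position"])@T*1000).round(1))
E
```

```text
time: 49.6
position: [0.5359, 0.1675, 0.2711]
tool_rot: [-0.506, 0.492, -0.493, 0.508]
ft_force: [0.9, 0.0, -3.4]
gripper_width: 0.0159
time: 50.1
position: [0.5348, 0.1676, 0.2701]
tool_rot: [0.553, -0.441, 0.441, -0.553]
ft_force: [-0.6, 0.8, -2.0]
gripper_width: 0.0161
-77.16712847069417 [0.53477175 0.16759809 0.27011437]
[ 563.    0. -113.]
```

```bash

python3 -m creep '[[25,0,-5,0,1],[70,0,-14,0,1],[115,0,-23,0,1],[160,0,-32,0,1],[205,0,-41,0,1]]' 110;python3 -m creep '[[45,0,-9,0,1],[90,0,-18,0,1],[135,0,-27,0,1],[180,0,-36,0,1],[225,0,-45,0,1]]' 110;python3 -m creep '[[45,0,-9,0,1],[85,0,-17,0,1],[110,0,-23,0,1],[125,0,-26,0,1],[134,0,-27,0,1]]' 110;python3 -m creep '[[0,20,0,0,1],[0,40,0,0,1],[0,60,0,0,1],[0,78,0,0,1],[0,78,0,0,1]]' 110;python3 -m creep '[[0,0,0,0,1],[0,0,0,0,1],[0,0,0,0,1],[0,0,0,0,1],[0,0,0,0,1]]' 110
python3 - <<'E'
from h import *
s=state();print(s["position"],s["ft_force"])
g=cam("side");e=cam("scene")
cv2.imwrite("pics/s19.png",cv2.resize(e["frame"][160:270,160:280,::-1],None,fx=5,fy=5,interpolation=cv2.INTER_CUBIC))
cv2.imwrite("pics/g19.png",cv2.resize(g["frame"][170:290,280:400,::-1],None,fx=5,fy=5,interpolation=cv2.INTER_CUBIC))
for d in(e,g): print(proj(d,[[.5485,-.4061,.06],[.5485,-.4061,.095]]))
E
```

```text
time: 50.6
position: [0.5404, -0.0429, 0.2704]
tool_rot: [-0.553, 0.441, -0.441, 0.553]
ft_force: [0.7, 0.0, -2.5]
gripper_width: 0.0159
time: 51.1
position: [0.5466, -0.2726, 0.2703]
tool_rot: [-0.553, 0.441, -0.441, 0.553]
ft_force: [1.5, 0.1, -3.2]
gripper_width: 0.016
time: 51.6
position: [0.5501, -0.4083, 0.2698]
tool_rot: [-0.553, 0.441, -0.441, 0.553]
ft_force: [0.9, 0.4, -3.0]
gripper_width: 0.0159
time: 52.1
position: [0.5492, -0.4041, 0.1891]
tool_rot: [-0.553, 0.443, -0.438, 0.554]
ft_force: [-0.1, 1.0, -3.0]
gripper_width: 0.0162
time: 52.6
position: [0.5505, -0.4075, 0.193]
tool_rot: [0.553, -0.44, 0.441, -0.553]
ft_force: [0.6, -0.0, -1.8]
gripper_width: 0.0155
[ 0.55049349 -0.407472    0.19302271] [ 0.64059602 -0.02420189 -1.80882553]
[[198.64384061 242.70932775]
 [196.78560265 233.843039  ]]
[[349.7909068  253.70437425]
 [350.71206452 241.04149885]]
```

View pics/s19.png

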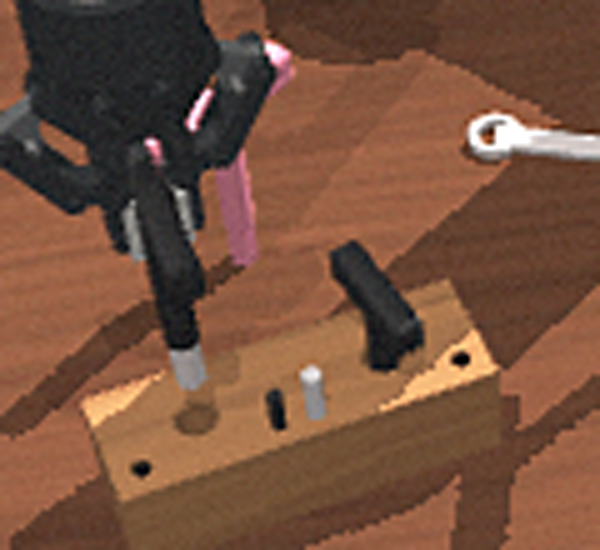

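View pics/g19.png

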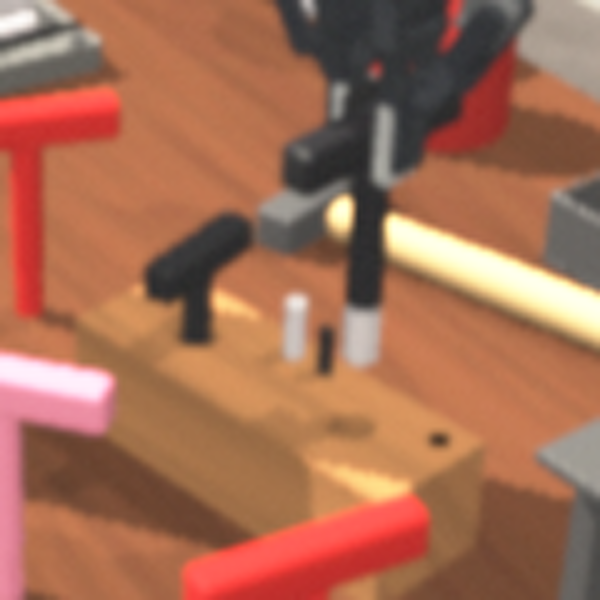

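```bash

python3 -m creep '[[0,8,-2,0,1],[0,16,-3,0,1],[0,25,-3,0,1],[0,34,-3,0,1],[0,40,-3,0,1]]' 110;python3 -m creep '[[0,5,0,0,1],[0,12,0,0,1],[0,20,0,0,1],[0,20,0,0,1],[0,20,0,0,1]]' 110; python3 q.py
```

```text
time: 53.2
position: [0.5469, -0.4075, 0.1506]
tool_rot: [-0.553, 0.441, -0.44, 0.553]
ft_force: [-0.7, 0.9, -2.6]
gripper_width: 0.016
time: 53.7
position: [0.5474, -0.4078, 0.1321]
tool_rot: [-0.553, 0.441, -0.44, 0.553]
ft_force: [-1.3, 0.4, -2.7]
gripper_width: 0.0159
[ 0.5474 -0.4078  0.1321] [-1.3  0.4 -2.7] Tz -0.052 yaw -77.09 0.542 0.0158533063840621 53.7
```

Tip is well inside the hole with no contact force; continuing to the floor.

```bash

python3 -m creep '[[0,5,0,0,1],[0,10,0,0,1],[0,15,0,0,1],[0,19,0,0,1],[0,20,0,0,1]]' 110;python3 -m creep '[[0,0.8,0,0,1],[0,1.6,0,0,1],[0,2.4,0,0,1],[0,3,0,0,1],[0,3,0,0,1]]' 110; python3 q.py
```

```text
time: 54.2
position: [0.547, -0.4076, 0.1114]
tool_rot: [-0.553, 0.441, -0.44, 0.553]
ft_force: [0.4, -0.0, -3.1]
gripper_width: 0.0163
time: 54.7
position: [0.5477, -0.4081, 0.1102]
tool_rot: [0.553, -0.44, 0.441, -0.553]
ft_force: [0.7, 0.8, 1.9]
gripper_width: 0.0161
[ 0.5477 -0.4081  0.1102] [0.7 0.8 1.9] Tz -0.023 yaw -77.1 0.542 0.01614914691536795 54.7
```

Floor contact (Fz rose ~5 N at TCP z 0.110). Release.

```bash

python3 -m creep '[[0,-0.5,0,0,0.8],[0,-0.5,0,0,0.6],[0,-0.5,0,0,0.4],[0,-0.5,0,0,0.3],[0,-0.5,0,0,0.2]]' 60;python3 -m creep '[[0,-0.5,0,0,0.1],[0,-15,0,0,0.1],[0,-40,0,0,0.1],[0,-75,0,0,0.1],[0,-110,0,0,0]]'; python3 -m creep '[[0,-10,-60,0,0],[0,-10,-60,0,0],[0,-10,-60,0,0],[0,-10,-60,0,0],[0,-10,-60,0,0]]'; python3 - <<'E'
from h import *
cam("wrist","w20");g=cam("side","g20");e=cam("scene","s20");print(state()["ft_force"],state()["time"])
a=e["frame"][160:270,160:280,::-1];b=g["frame"][180:290,280:400,::-1]
cv2.imwrite("pics/e20.png",cv2.resize(np.hstack([a,b]),None,fx=3.3,fy=3.3,interpolation=cv2.INTER_CUBIC))
E
```

```text
time: 55.2
position: [0.5475, -0.408, 0.1099]
tool_rot: [0.553, -0.441, 0.441, -0.553]
ft_force: [-0.2, 0.1, 0.0]
gripper_width: 0.0682
time: 55.7
position: [0.5474, -0.4079, 0.2217]
tool_rot: [-0.553, 0.441, -0.441, 0.553]
ft_force: [0.0, -0.1, 0.4]
gripper_width: 0.0852
time: 56.2
position: [0.4898, -0.4209, 0.2293]
tool_rot: [-0.553, 0.441, -0.44, 0.553]
ft_force: [-0.3, 0.0, -0.8]
gripper_width: 0.0853
[ 0.169852  -0.5914867 -0.4367722] 56.35
```

View pics/e20.png

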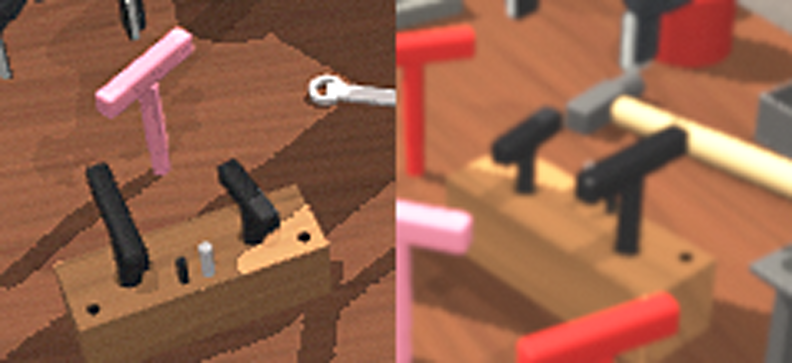

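View pics/s20.png

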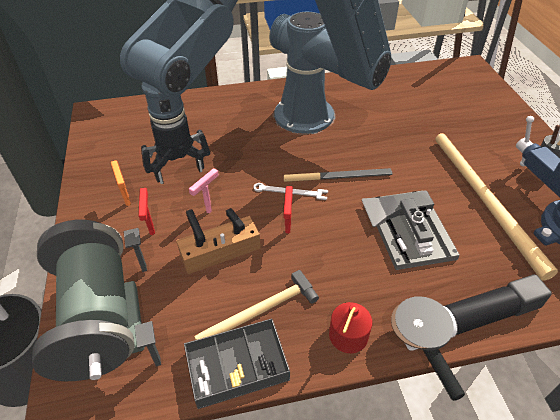

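```bash
python3 -c "
from rig import job
print(job.job_done())"
```

```text
the job is handed in; nothing more can be done
None
```

I clamped the axe head, put the larger key back upright in its hole and handed the job in at about 56 s. I believe the screw is tight, but I had no direct reading of its angle.

**Seating the key:** It went into the socket with almost no resistance. I felt the floor at about 7 N of contact, at the height expected for a fully home key, before turning it.

**Tightening:** The screw turned at about 0.22 N m and then came up firm. The torque did not settle cleanly:
- It wandered between 0.35 and 0.65 N m and twice dropped suddenly. I let go and re-gripped the key because it was bending sideways.
- After the re-grip it rose to 0.54 N m, then fell to about zero.
- In total I turned the key about 83°. A wrist picture of the empty socket afterwards showed the screw had turned only about 52°, give or take 3°.
- So the key had worked round inside the socket while the screw held still against well over its 0.22 N m running torque. I take that as firm, at roughly 1.31 to 1.32 rad by the given torque slope. That fits the allowed starting range, but I kept turning longer than was ideal.

**Last checks:** The final scene and side pictures show the larger key upright in its hole. I felt the hole's floor about 1 mm higher than at pick-up. The small key looks unmoved, the axe head looks unmoved in the scene view, and the gripper is clear of everything. I judged the small key and axe head by eye only.

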